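# Clear the casting base and stack its mould frames

### The arm

A 7-joint arm with a two-finger parallel gripper is mounted at the origin on the work surface. World frame = base frame: x ahead of the robot, y to its left, z up, the work surface at z = 0. Lengths are in m, angles in rad, forces in N, time in s.
With the tool pointing down it reaches from about 0.425 to 0.875 m from the base axis. Payload 9.9 kg.
Tool frame: the origin (TCP) lies midway between the tips of the shut fingers; the grasp point (between the pads) lies 19 mm behind it; z points along the fingers, y is the line along which they close (so a half turn about z gives the same grasp; the last joint's range is limited). The gripper opens to 85 mm and grips with 20 to 120 N. Pads are 22 mm wide; open, the fingers measure 114 mm over their backs; the gripper's body (76 mm by 85 mm) begins 54 mm behind the grasp point. The pads swing forward as they close: fully open they stand 13 mm farther back than shut.
Start: joints at [1.21, 0.576, 0.025, 1.437, -0.015, 1.129, -0.057], TCP at [0.184, -0.649, 0.231] pointing down, gripper open.
Joint ranges: [-2.76, 2.76], [-0.34, 2.15], [-1.52, 1.57], [0.19, 2.46], [-1.09, 4.23], [0.17, 1.99], [-2.82, 2.82]. Speed limits (rad/s): [2.22, 2.22, 3.01, 3.01, 3.14, 3.14, 3.14].

### API

Orientations are given as a unit quaternion [w, x, y, z].
In Python, from rig import readout, vision, workorder gives the robot as it stands. The module is installed in compiled form; this text tells all that it offers.
- The arm moves only by the tool step_arm, never from a script. Its arguments are lists of equal length, an entry for each row: "fingers": the closure, from -1 (fully open) to 1 (shut); "offset": the shift along the tool's x, y, z scaled (see below), a list of three; "rot": the turn, a rotation vector about the tool's x, y, z scaled (see below), a list of three. A call has 1 to 10 rows; each row shifts and turns the commanded pose from where the row before left it, along the tool's axes as they then stand; what a row does not reach is not made up. The controller multiplies each number of a shift by 0.075 m and each number of a turn by 45 degrees. A row lasts 1/12 s, in which the tool goes at most 41.7 mm and 7.16 degrees, less where a joint would pass 70% of its speed; a pose out of reach is approached as far as the arm can. A call with a number of a shift or a turn outside -1 to 1 is refused whole. A call with a gripper value outside its range is refused whole. The fingers move at their own pace and stop on an object; the grip force is fixed at half the most. Time passes only in rows, so rows that do not move let the fingers close. It gives the time, the measured TCP pose, the force, the opening and the grip force at its end, in the units of the state.
- readout.sense(): the state, without advancing time (a new reading comes with each control period).
- vision.capture(name): name is "scene" or "side" or "wrist"; returns a dict with "pixels" (420x560x3 uint8, blue, green, red), "K" (3x3 intrinsics, pixels), "distortion" ([k1, k2, p1, p2, k3] as OpenCV has them; the pictures are not rectified), "R" (3x3) and "t" (3): a world point X has camera coordinates R X + t; the wrist camera has in their place "hand_eye" (4x4, takes a point from camera to tool coordinates, whose origin is the TCP and whose axes are the flange's). Camera axes: x right, y down, z forward; pixel columns grow to the right and rows downward; lengths in m; the calibration is good to about 2 mm. A picture is of the moment at which its call begins: read the wrist's pose just before it. There is no depth.
- workorder.sign_off(): hands the job in; it is judged then, once.
The state is a dict: "clock": time; "qpos": joint angles; "qvel": joint speeds; "joint_efforts": joint torques, N m; "ee_pos": TCP position; "tcp_rot": TCP orientation; "contact_force": force on the tool from outside, world axes, zero at the start; "moment": the same for the moment, N m; "finger_gap": finger opening in m; "finger_force": force on a finger pad.
Only numpy, scipy, OpenCV 4.12 (cv2) and the standard library are available. Lean on these libraries where they do the work, as an engineer would, in place of code of your own. Each camera call takes 0.05 s, during which the arm holds its last target. There are 200 camera calls.

### The job

First use the hooked pick to drag the yellow steel bar out of the narrow slot in the green casting base until at least half of it sticks out at the open front (keep the fingers off the bar until then), and lay both the bar (flat) and the pick (standing on its handle's underside) wholly on the black tool mat. When the bar is on the mat, lower every blue mould frame that is there over the four posts of the base, one on top of the other in any order, each flat and fully down. Leave the pot, the bowl and the paint jar where they are.

Things in the scene. Friction and masses are not known exactly. Their poses are not given: they have to be found in the camera images.
- base: fixed green casting block 110 (x) x 150 (y) x 32 mm high, origin at the centre of its underside. Four round 9 mm posts at x = +-34, y = +-58 mm, tops 88 mm above the underside (last 8 mm tapered to 4 mm wide). A slot 14 mm wide (y = -7 to 7), open at the top and at the front face x = -55, runs along x to a wall at x = +45 mm; its floor is 6 mm above the underside
- bar: loose yellow steel bar, 70 (x) x 10 (y) x 12 mm high, about 65 g, origin at the centre of its underside. At the start it lies on the slot's floor along the slot, its front end 2 to 8 mm inside the base's front face, leaving 22 to 28 mm of free slot behind it for the hook. Half of it sticks out when its origin is at x = -55 mm of the base
- pick: loose hooked pick, 120 g, standing on the mat: wooden handle 70 (x) x 26 (y) x 40 mm high, origin at the centre of the handle's underside, x towards the hook. A 6 mm round steel shaft, axis 36 mm above the underside, runs from the handle to x = 140 mm, then turns straight down to a 6 mm round tip level with the handle's underside. Centre of mass in the handle
- pick_tip (a point): lower end of the pick's hook, at x = 140, y = 0, z = 0 mm of the pick
- mat: fixed black rubber tool mat, 240 (x) x 140 (y) x 3 mm, origin at the centre of its underside
- pot: bystander: grey concrete pot, 74 mm across and 70 mm high, origin at the centre of its underside
- bowl: bystander: white bowl, 120 mm across and 45 mm high, origin at the centre of its underside
- paint_jar: bystander: yellow paint jar, 56 mm across and 70 mm high, origin at the centre of its underside
- frame_a: loose blue plastic frame (may be absent), 90 (x) x 140 (y) x 16 mm thick, 100 to 160 g, origin at the centre of its underside. 14 mm holes at x = +-34, y = +-58 mm; two windows, 70 (x) x 37 mm, centred at y = +-26.5 mm, leave a web 16 mm wide (y = -8 to 8) along x through the middle: grip it there, fingers down in the windows. Starts flat on the table; fits the posts either way round
- frame_b: loose blue plastic frame (may be absent), 90 (x) x 140 (y) x 16 mm thick, 100 to 160 g, origin at the centre of its underside. 14 mm holes at x = +-34, y = +-58 mm; two windows, 70 (x) x 37 mm, centred at y = +-26.5 mm, leave a web 16 mm wide (y = -8 to 8) along x through the middle: grip it there, fingers down in the windows. Starts flat on the table; fits the posts either way round
- frame_c: loose blue plastic frame (may be absent), 90 (x) x 140 (y) x 16 mm thick, 100 to 160 g, origin at the centre of its underside. 14 mm holes at x = +-34, y = +-58 mm; two windows, 70 (x) x 37 mm, centred at y = +-26.5 mm, leave a web 16 mm wide (y = -8 to 8) along x through the middle: grip it there, fingers down in the windows. Starts flat on the table; fits the posts either way round
There are look-alikes about, which are no part of the job. Leave any brown or red look-alike of the frame_b alone. Of the things that look like the pick, take the one that is farthest to the robot's left at the start.

How it is judged:
On the way, in this order (a step that is already met when the one before it is completed fails the run):
1. the bar is dragged out of the slot by the pick until at least half of it sticks out at the base's front, no finger on it (x of bar in the frame of base below -0.054 m and contact force between the fingers and bar below 0.2 N), for 0.1 s.
2. the bar lies flat on the mat, let go (x of bar in the frame of mat between -0.122 and 0.122 m and y of bar in the frame of mat between -0.072 and 0.072 m and z of bar in the frame of mat between 0 and 0.016 m and linear speed of bar below 0.02 m/s and angle between bar's own x axis and vertical above 1.4 rad and contact force between the fingers and bar below 0.1 N), for 0.2 s.
At the end, for the whole second after the job is handed in: every frame present sits on all four posts, within 6 mm and 0.08 rad of the base, flat (0.04 rad), stacked without gaps (3 mm); the bar lies flat on the mat, the pick stands upright (0.15 rad) on it: bar middle, handle middle and tip inside the mat outline; all at rest (x of bar in the frame of mat between -0.122 and 0.122 m and y of bar in the frame of mat between -0.072 and 0.072 m and z of bar in the frame of mat between 0 and 0.016 m and linear speed of each of bar, pick, frame_a, frame_b, frame_c below 0.02 m/s and angle between bar's own x axis and vertical above 1.4 rad and x of pick in the frame of mat between -0.122 and 0.122 m and y of pick in the frame of mat between -0.072 and 0.072 m and z of pick in the frame of mat between 0 and 0.01 m and x of pick_tip in the frame of mat between -0.122 and 0.122 m and y of pick_tip in the frame of mat between -0.072 and 0.072 m and z of pick_tip in the frame of mat between 0 and 0.016 m and angle between pick's own z axis and vertical below 0.15 rad and horizontal distance between each of frame_a, frame_b, frame_c and base below 0.006 m and angle between the y axis of each of frame_a, frame_b, frame_c and the y axis of base, either way round below 0.08 rad and angle between each of frame_a, frame_b, frame_c's own z axis and vertical below 0.04 rad and (z of frame_a in the frame of base between 0.029 and 0.035 m or z of frame_a in the frame of base between 0.045 and 0.051 m or z of frame_a in the frame of base between 0.061 and 0.067 m) and (z of frame_b in the frame of base between 0.029 and 0.035 m or z of frame_b in the frame of base between 0.045 and 0.051 m or z of frame_b in the frame of base between 0.061 and 0.067 m) and (z of frame_c in the frame of base between 0.029 and 0.035 m or z of frame_c in the frame of base between 0.045 and 0.051 m or z of frame_c in the frame of base between 0.061 and 0.067 m)); the robot touches nothing.
It fails at once if the fingers touch the bar while less than half of it is out of the slot ((x of bar in the frame of base above -0.05 m and y of bar in the frame of base between -0.03 and 0.03 m and z of bar in the frame of base below 0.03 m) and contact force between the fingers and bar above 0.5 N).
It fails at once if a frame is put on the base while the bar is still in its slot ((x of bar in the frame of base above -0.05 m and y of bar in the frame of base between -0.03 and 0.03 m and z of bar in the frame of base below 0.03 m) and ((horizontal distance between frame_a and base below 0.02 m and height (world z) of frame_a below 0.08 m) or (horizontal distance between frame_b and base below 0.02 m and height (world z) of frame_b below 0.08 m) or (horizontal distance between frame_c and base below 0.02 m and height (world z) of frame_c below 0.08 m))).
It fails at once if a bystander is moved by more than 30 mm or tipped (distance of any of pot, bowl, paint_jar from where it was at the start of the episode above 0.03 m or angle between any of pot, bowl, paint_jar's own z axis and vertical above 0.4 rad).
Of frame_a, frame_b, frame_c only 2 to 3 are there at a start; the rules pass over those that are not, and their reading is None.
At some moment in a run one of frame_a, frame_b, frame_c may be knocked a few centimetres aside while the robot is not near it.
It also fails if it takes over 210 s, if anything falls off the work surface, if the arm or the gripper's body presses on something with over 40 N, if the wrist force passes 120 N, or if a joint passes its speed limit or range.

## Working session

There is one attempt and no reset: what is moved stays moved. The work goes in short steps, Python scripts to look and compute and a tool call to move; the robot and the scene stay as the last step left them, time stands still between calls to the robot, and variables do not carry over. Pictures are saved under pics/ and viewed, at most 14 in all, crops included, and the job is handed in when it is done.

Besides the shell and the picture viewer there is one more tool, called after "Request:" by a JSON object that holds its "api" and its "payload". step_arm: Moves the arm, as the interface text tells. Its arguments: {"type":"object","properties":{"fingers":{"type":"array"},"offset":{"type":"array"},"rot":{"type":"array"}},"required":["fingers","offset","rot"]}

```bash
mkdir -p pics; ls; python3 - <<'E'
from rig import readout, vision
import cv2,numpy as np,pickle
s=readout.sense();print({k:np.round(v,3) for k,v in s.items()})
d={}
for n in("scene","side","wrist"):
    d[n]=vision.capture(n);cv2.imwrite(f"pics/{n}0.png",d[n]["pixels"])
    print(n,{k:np.round(v,3).tolist() for k,v in d[n].items() if k!="pixels"})
E
```

```text
pics
{'clock': np.float64(0.0), 'qpos': array([ 1.21 ,  0.577,  0.025,  1.438, -0.015,  1.129, -0.056]), 'qvel': array([ 0.001, -0.001,  0.002,  0.   ,  0.   ,  0.001, -0.   ]), 'joint_efforts': array([-1.0000e-03, -7.6577e+01,  2.2500e+00, -2.8597e+01,  1.5000e-02,
        1.3000e-02, -0.0000e+00]), 'ee_pos': array([ 0.184, -0.649,  0.23 ]), 'tcp_rot': array([-0.001,  0.99 ,  0.138, -0.   ]), 'contact_force': array([1.401, 0.084, 0.903]), 'moment': array([-0.002,  0.005, -0.04 ]), 'finger_force': np.float64(0.0), 'finger_gap': np.float64(0.085)}
scene {'K': [[384.495, 0.0, 278.281], [0.0, 384.495, 212.037], [0.0, 0.0, 1.0]], 'distortion': [-0.064, 0.0, 0.0, 0.0, 0.0], 'R': [[-0.069, 0.998, 0.003], [0.762, 0.055, -0.645], [-0.644, -0.042, -0.764]], 't': [0.04, -0.379, 1.428]}
side {'K': [[512.683, 0.0, 283.079], [0.0, 512.683, 208.062], [0.0, 0.0, 1.0]], 'distortion': [-0.018, 0.0, 0.0, 0.0, 0.0], 'R': [[-0.984, -0.179, 0.015], [-0.15, 0.776, -0.612], [0.098, -0.604, -0.791]], 't': [0.554, 0.103, 1.388]}
wrist {'K': [[377.167, 0.0, 281.879], [0.0, 377.167, 209.716], [0.0, 0.0, 1.0]], 'distortion': [-0.013, 0.0, 0.0, 0.0, 0.0], 'hand_eye': [[0.0, -0.962, -0.273, 0.069], [1.0, 0.001, -0.0, 0.0], [0.001, -0.273, 0.962, -0.144], [0.0, 0.0, 0.0, 1.0]]}
```

View pics/scene0.png

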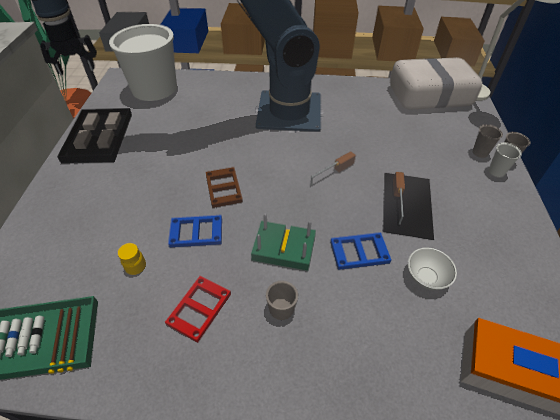

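View pics/side0.png

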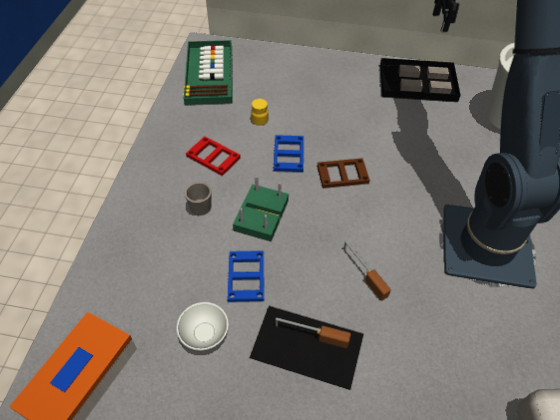

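Scene picture: the base is at (285,245) with the bar in its slot at (287,240). The blue frames are at (196,231) and (360,250).

Candidates that could be confused:
- **Pick:** one lies on the mat at (400,195), the other on the table at (335,168). The mat one is farthest to the robot's left (image right is +y), so I take that.
- **Frames:** the blue ones at (196,231) and (360,250) are wanted. I leave the brown one at (224,187) and the red one at (198,308).
- **Yellow things:** the bar at (287,240) is wanted, not the jar at (131,259).

```bash
cat > h.py <<'E'
import cv2,numpy as np
from rig import readout,vision
from scipy.spatial.transform import Rotation as Ro
def cap(n):
    s=readout.sense();c=vision.capture(n)
    if n=="wrist":
        w,x,y,z=s["tcp_rot"];T=np.eye(4);T[:3,:3]=Ro.from_quat([x,y,z,w]).as_matrix();T[:3,3]=s["ee_pos"]
        M=np.linalg.inv(T@c["hand_eye"]);c["R"],c["t"]=M[:3,:3],M[:3,3]
    return c
def ray(c,p):
    u=cv2.undistortPoints(np.array(p,float).reshape(-1,1,2),c["K"],np.array(c["distortion"]))[:,0]
    R=np.array(c["R"]);o=-R.T@np.array(c["t"]);return o,np.c_[u,np.ones(len(u))]@R
def plane(c,p,z):
    o,d=ray(c,p);return o+d*((z-o[2])/d[:,2])[:,None]
def tri(c1,p1,c2,p2):
    A=[];b=[]
    for c,p in((c1,p1),(c2,p2)):
        o,d=ray(c,[p]);d=d[0]/np.linalg.norm(d[0]);P=np.eye(3)-np.outer(d,d);A.append(P);b.append(P@o)
    return np.linalg.lstsq(np.vstack(A),np.hstack(b),rcond=None)[0]
def mask(c,lo,hi):
    return cv2.morphologyEx(cv2.inRange(cv2.cvtColor(c["pixels"],cv2.COLOR_BGR2HSV),lo,hi),cv2.MORPH_OPEN,np.ones((2,2)))
COL=dict(blue=((105,150,60),(125,255,255)),green=((60,90,30),(90,255,255)),yellow=((22,150,120),(34,255,255)),brown=((3,80,50),(16,220,200)),black=((0,0,0),(180,255,45)))
def blobs(c,col,amin=60):
    cs,_=cv2.findContours(mask(c,*COL[col]),cv2.RETR_EXTERNAL,cv2.CHAIN_APPROX_NONE)
    return [k for k in cs if cv2.contourArea(k)>amin]
def rect(pts):  # min-area rect of world points: centre, sizes, yaw of long side
    (cx,cy),(w,h),a=cv2.minAreaRect((pts[:,:2]*1000).astype(np.float32))
    if w<h:w,h,a=h,w,a+90
    return np.round([cx,cy,w,h,(a+90)%180-90],1)
E
python3 - <<'E'
from h import *
for n in("scene","side"):
    c=cap(n)
    for col,z in(("blue",.016),("green",.032),("yellow",.018),("brown",.043),("black",.003)):
        for k in blobs(c,col):
            m=k[:,0].mean(0)
            print(n,col,m.round(),rect(plane(c,k[:,0],z)))
    for i,(x,y) in enumerate([(245,205),(380,165)] if n=="scene" else [(225,175),(250,300)]):
        cv2.imwrite(f"pics/c_{n}{i}.png",cv2.resize(c["pixels"][y:y+85,x:x+110],None,fx=3.5,fy=3.5,interpolation=2))
a=[cv2.imread(f"pics/c_{n}{i}.png") for n in("scene","side") for i in(0,1)]
cv2.imwrite("pics/mix.png",np.vstack([np.hstack(a[:2]),np.hstack(a[2:])]))
E
```

```text
scene blue [537. 362.] [901.6 592.   95.5  43.6  73.1]
scene blue [361. 252.] [628.3 219.9 141.3  96.3 -78.1]
scene blue [198. 232.] [ 595.4 -222.7  139.    98.1  -81.3]
scene blue [553. 193.] [345.  828.8 350.1  64.  -22.3]
scene blue [185.  29.] [-609.3 -553.7  484.5  203.4    8. ]
scene green [ 46. 338.] [ 926.1 -502.9  234.   169.6  -75.8]
scene green [283. 244.] [634.9  18.6 147.7 125.3  81.5]
scene green [ 4. 16.] [ -752.9 -1585.5   297.8    60.3    44.1]
scene green [34. 22.] [ -693.3 -1375.7   686.7    72.1    37.1]
scene yellow [128. 252.] [ 676.6 -386.2   51.9   49.2   18.8]
scene brown [ 58. 336.] [ 921.6 -462.4  121.5    6.7   14. ]
scene brown [ 67. 335.] [ 917.5 -443.3  122.2    6.3   14.1]
scene brown [ 76. 334.] [ 913.3 -424.6  121.8    6.5   14. ]
scene brown [401. 181.] [387.3 350.5  70.   23.5  -7.5]
scene brown [224. 188.] [ 450.6 -166.8  146.3   86.8   18.2]
scene brown [346. 159.] [300.7 192.3  66.6  24.7 -48.4]
scene brown [ 75. 100.] [  39.8 -781.6  215.3   97.    37.1]
scene brown [336.  72.] [-215.   177.1  153.7   55.5  -89.9]
scene brown [250.  68.] [-216.
[... 1192 characters left out ...]
de blue [23. 31.] [1630.6 -659.7  580.5  271.1  -60.8]
side green [262. 214.] [617.8  26.9 166.4 113.5  81.8]
side green [210.  78.] [ 923.  -543.1  350.1  158.4  -75.8]
side yellow [261. 112.] [ 708.  -385.2  121.3   49.1  -77.6]
side brown [335. 337.] [377.  356.3  70.4  39.7  -5.4]
side brown [378. 286.] [288.9 201.9  79.6  39.7 -48.3]
side brown [345. 172.] [ 412.8 -152.7  138.2   90.3   18.4]
side black [309. 348.] [435.7 373.2 238.3 138.8  -7.4]
side black [499. 220.] [ -31.  -122.4  413.7  249.3   54.8]
side black [420.  81.] [ 193.7 -677.9  273.2  222.2    5.9]
side black [524.  80.] [-214.7 -808.8 1025.   174.3   80.4]
side black [446.  13.] [   94.6 -1123.6   251.9    96.8    84.9]
```

View pics/mix.png

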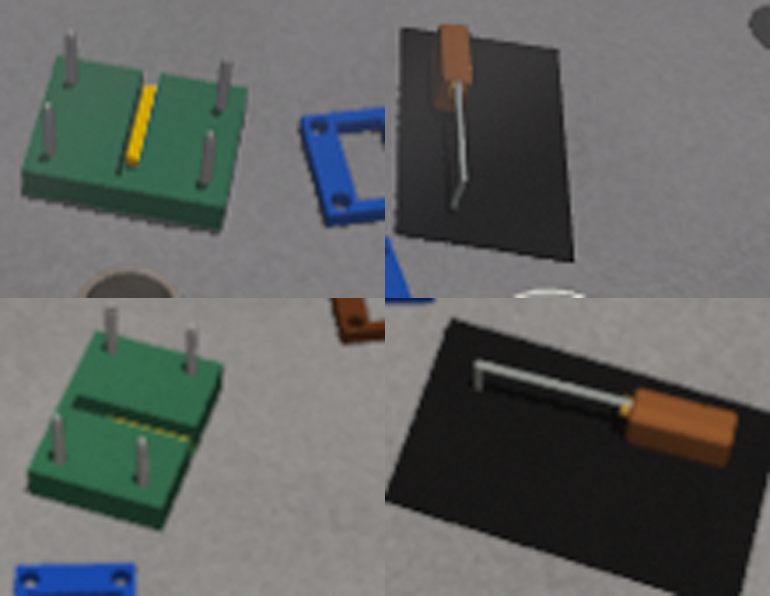

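The crops confirm the choice. The chosen pick is on the mat with its hook pointing away from the robot. The base's slot opens toward the robot, with free slot behind the bar at the far end. Next I move the wrist camera over the base, then the pick.

```bash
cat >> h.py <<'E'
def yaw(q):
    w,x,y,z=q;m=Ro.from_quat([x,y,z,w]).as_matrix();return np.degrees(np.arctan2(m[1,0],m[0,0]))
def plan(*wps,vmax=0.54,wmax=6.6):  # waypoints (x,y,z,yawdeg) tool down -> numbers of the rows
    s=readout.sense();p=np.array(s["ee_pos"]);a=yaw(s["tcp_rot"]);
    for w in wps:
        q=np.array(w[:3]);b=w[3];da=(b-a+180)%360-180
        n=int(max(np.ceil(np.linalg.norm(q-p)/.075/vmax),np.ceil(abs(da)/wmax),1))
        print("to",w,"rows",n,"rotz",round(-da/45/n,3));o=[]
        for i in range(n):
            t=np.radians(a+da*i/n);d=(q-p)/n/.075
            o.append([round(d@[np.cos(t),np.sin(t),0],2),round(d@[np.sin(t),-np.cos(t),0],2),round(-d[2],2)])
        print(o);p,a=q,a+da
E
python3 -c "
from h import *
plan((.5,-.42,.26,0),(.6,-.15,.26,-8),(.6,.02,.26,-8))"
```

```text
to (0.5, -0.42, 0.26, 0) rows 10 rotz 0.035
[[np.float64(0.49), np.float64(-0.18), np.float64(-0.04)], [np.float64(0.48), np.float64(-0.19), np.float64(-0.04)], [np.float64(0.48), np.float64(-0.21), np.float64(-0.04)], [np.float64(0.47), np.float64(-0.22), np.float64(-0.04)], [np.float64(0.47), np.float64(-0.23), np.float64(-0.04)], [np.float64(0.46), np.float64(-0.24), np.float64(-0.04)], [np.float64(0.45), np.float64(-0.26), np.float64(-0.04)], [np.float64(0.44), np.float64(-0.27), np.float64(-0.04)], [np.float64(0.44), np.float64(-0.28), np.float64(-0.04)], [np.float64(0.43), np.float64(-0.29), np.float64(-0.04)]]
to (0.6, -0.15, 0.26, -8) rows 8 rotz 0.022
[[np.float64(0.17), np.float64(-0.45), np.float64(-0.0)], [np.float64(0.16), np.float64(-0.45), np.float64(-0.0)], [np.float64(0.15), np.float64(-0.46), np.float64(-0.0)], [np.float64(0.14), np.float64(-0.46), np.float64(-0.0)], [np.float64(0.13), np.float64(-0.46), np.float64(-0.0)], [np.float64(0.13), np.float64(-0.46), np.float64(-0.0)], [np.float64(0.12), np.float64(-0.46), np.float64(-0.0)], [np.float64(0.11), np.float64(-0.47), np.float64(-0.0)]]
to (0.6, 0.02, 0.26, -8) rows 5 rotz -0.0
[[np.float64(-0.06), np.float64(-0.45), np.float64(-0.0)], [np.float64(-0.06), np.float64(-0.45), np.float64(-0.0)], [np.float64(-0.06), np.float64(-0.45), np.float64(-0.0)], [np.float64(-0.06), np.float64(-0.45), np.float64(-0.0)], [np.float64(-0.06), np.float64(-0.45), np.float64(-0.0)]]
```

Request:
{"api": "step_arm", "payload": {"fingers": [-1,-1,-1,-1,-1,-1,-1,-1,-1,-1], "offset": [[0.49,-0.18,-0.04],[0.48,-0.19,-0.04],[0.48,-0.21,-0.04],[0.47,-0.22,-0.04],[0.47,-0.23,-0.04],[0.46,-0.24,-0.04],[0.45,-0.26,-0.04],[0.44,-0.27,-0.04],[0.44,-0.28,-0.04],[0.43,-0.29,-0.04]], "rot": [[0,0,0.035],[0,0,0.035],[0,0,0.035],[0,0,0.035],[0,0,0.035],[0,0,0.035],[0,0,0.035],[0,0,0.035],[0,0,0.035],[0,0,0.035]]}}

```text
clock: 1.08
ee_pos: [0.5013, -0.4188, 0.2615]
tcp_rot: [0.0, 1.0, 0.0, -0.0]
contact_force: [0.5, -0.6, 0.3]
finger_gap: 0.0854
finger_force: 0.0
```

Request:
{"api": "step_arm", "payload": {"fingers": [-1,-1,-1,-1,-1,-1,-1,-1], "offset": [[0.17,-0.45,0],[0.16,-0.45,0],[0.15,-0.46,0],[0.14,-0.46,0],[0.13,-0.46,0],[0.13,-0.46,0],[0.12,-0.46,0],[0.11,-0.47,0]], "rot": [[0,0,0.022],[0,0,0.022],[0,0,0.022],[0,0,0.022],[0,0,0.022],[0,0,0.022],[0,0,0.022],[0,0,0.022]]}}

```text
clock: 1.75
ee_pos: [0.5996, -0.1484, 0.2613]
tcp_rot: [0.0, 0.998, -0.069, 0.0]
contact_force: [0.7, -0.3, -0.7]
finger_gap: 0.0855
finger_force: 0.0
```

Request:
{"api": "step_arm", "payload": {"fingers": [-1,-1,-1,-1,-1,-1,-1], "offset": [[-0.06,-0.45,0],[-0.06,-0.45,0],[-0.06,-0.45,0],[-0.06,-0.45,0],[-0.06,-0.45,0],[0,0,0],[0,0,0]], "rot": [[0,0,0],[0,0,0],[0,0,0],[0,0,0],[0,0,0],[0,0,0],[0,0,0]]}}

```text
clock: 2.33
ee_pos: [0.5998, 0.023, 0.2612]
tcp_rot: [-0.0, 0.998, -0.066, -0.0]
contact_force: [-0.2, -0.7, -0.1]
finger_gap: 0.0852
finger_force: 0.0
```

```bash
python3 - <<'E'
from h import *
c=cap("wrist");cv2.imwrite("pics/w1.png",c["pixels"])
for col,z in(("blue",.016),("green",.032),("yellow",.018)):
    for k in blobs(c,col): print(col,k[:,0].mean(0).round(),rect(plane(c,k[:,0],z)))
plan((.5,.2,.26,-8),(.43,.33,.26,-7.5))
E
```

```text
blue [ 98. 176.] [617.7 216.4 144.3  89.2 -77.9]
blue [512. 152.] [ 583.  -210.8  113.9   91.6  -81.2]
green [292. 152.] [619.7  16.6 148.9 108.8  81.8]
yellow [286. 167.] [602.5  19.1  68.9   9.5  -7.6]
to (0.5, 0.2, 0.26, -8) rows 6 rotz 0.001
[[np.float64(-0.27), np.float64(-0.37), np.float64(0.0)], [np.float64(-0.27), np.float64(-0.36), np.float64(0.0)], [np.float64(-0.27), np.float64(-0.36), np.float64(0.0)], [np.float64(-0.27), np.float64(-0.36), np.float64(0.0)], [np.float64(-0.27), np.float64(-0.36), np.float64(0.0)], [np.float64(-0.27), np.float64(-0.36), np.float64(0.0)]]
to (0.43, 0.33, 0.26, -7.5) rows 4 rotz -0.003
[[np.float64(-0.29), np.float64(-0.4), np.float64(-0.0)], [np.float64(-0.29), np.float64(-0.4), np.float64(-0.0)], [np.float64(-0.29), np.float64(-0.4), np.float64(-0.0)], [np.float64(-0.29), np.float64(-0.4), np.float64(-0.0)]]
```

View pics/w1.png

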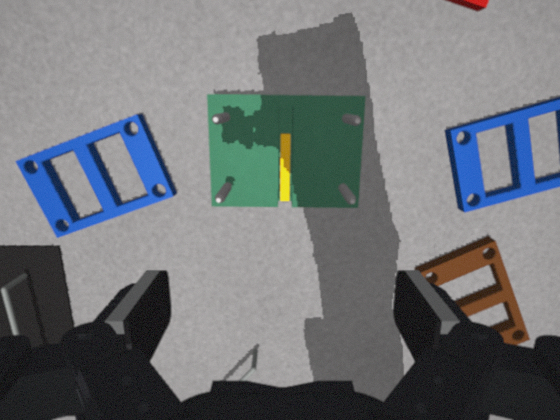

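The wrist view shows the base at (285,150) with the bar at (286,167) and its free slot at the top, plus the two blue frames. Base top is 149x109 mm and the bar 69x9.5 mm, which match the given sizes. On to the pick.

Request:
{"api": "step_arm", "payload": {"fingers": [-1,-1,-1,-1,-1,-1,-1,-1,-1,-1], "offset": [[-0.27,-0.37,0],[-0.27,-0.36,0],[-0.27,-0.36,0],[-0.27,-0.36,0],[-0.27,-0.36,0],[-0.27,-0.36,0],[-0.29,-0.4,0],[-0.29,-0.4,0],[-0.29,-0.4,0],[-0.29,-0.4,0]], "rot": [[0,0,0],[0,0,0],[0,0,0],[0,0,0],[0,0,0],[0,0,0],[0,0,0],[0,0,0],[0,0,0],[0,0,0]]}}

```text
clock: 3.22
ee_pos: [0.432, 0.3283, 0.2615]
tcp_rot: [0.0, 0.998, -0.07, 0.0]
contact_force: [0.8, 0.5, 0.4]
finger_gap: 0.0855
finger_force: 0.0
```

Request:
{"api": "step_arm", "payload": {"fingers": [-1,-1], "offset": [[0,0,0],[0,0,0]], "rot": [[0,0,0],[0,0,0]]}}

```text
clock: 3.38
ee_pos: [0.4314, 0.3293, 0.2612]
tcp_rot: [-0.0, 0.998, -0.067, -0.0]
contact_force: [0.2, -0.6, 0.0]
finger_gap: 0.0852
finger_force: 0.0
```

```bash
python3 - <<'E'
from h import *
c=cap("wrist");cv2.imwrite("pics/w2.png",c["pixels"])
for col,z in(("brown",.043),("black",.003)):
    for k in blobs(c,col): print(col,k[:,0].mean(0).round(),rect(plane(c,k[:,0],z)))
E
```

```text
brown [436. 271.] [309.  181.7  43.6  28.8  42.8]
brown [271. 227.] [380.  347.5  76.9  27.5  -5. ]
black [280. 369.] [205.4 363.3 745.7 213.5  82.4]
black [244. 122.] [486.1 361.5  35.4  35.2  74.8]
black [283.  99.] [500.2 324.2  96.   59.   -7.6]
```

View pics/w2.png

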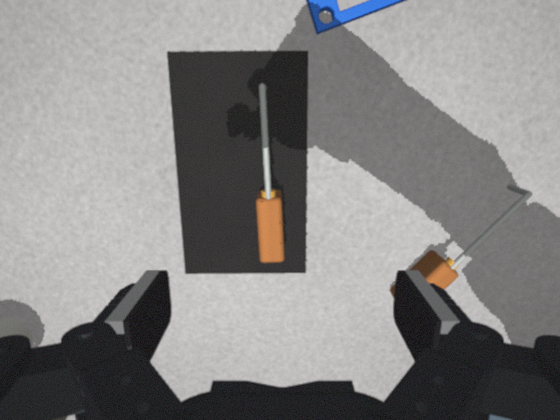

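The wrist view shows the mat with corners at (168,52), (307,51), (306,272) and (186,272). On it the pick has its handle at (270,227) and its hook bend at (262,86). The other pick is off the mat at (430,270).

```bash
python3 - <<'E'
from h import *
c=cap("wrist")
f=lambda p,z:print(p,z,(plane(c,p,z)*1000).round(1)[:,:2].tolist())
f([(168,52),(307,51),(306,272),(186,272)],.003)
f([(262,86)],.042)
k=max(blobs(c,"brown",700),key=lambda k:-abs(k[:,0,0].mean()-271))[:,0]
for v in(210,220,230,240,250,258):
    r=k[k[:,1]==v];f([(r[:,0].min(),v),(r[:,0].max(),v)],.043)
f([(271,k[:,1].max())],.043); 
f([(269,k[:,1].min())],.039)
E
```

```text
[(168, 52), (307, 51), (306, 272), (186, 272)] 0.003 [[564.9, 423.6], [546.9, 286.7], [309.6, 316.1], [328.6, 454.5]]
[(262, 86)] 0.042 [[518.3, 334.2]]
[(np.int32(255), 210), (np.int32(281), 210)] 0.043 [[402.6, 358.7], [399.1, 333.0]]
[(np.int32(256), 220), (np.int32(282), 220)] 0.043 [[392.1, 359.4], [388.6, 333.5]]
[(np.int32(256), 230), (np.int32(282), 230)] 0.043 [[381.6, 361.0], [378.1, 334.9]]
[(np.int32(257), 240), (np.int32(283), 240)] 0.043 [[370.9, 361.7], [367.2, 335.4]]
[(np.int32(258), 250), (np.int32(283), 250)] 0.043 [[359.9, 362.3], [356.4, 336.8]]
[(np.int32(258), 258), (np.int32(284), 258)] 0.043 [[351.1, 363.7], [347.4, 337.0]]
[(271, np.int32(265))] 0.043 [[341.5, 351.5]]
[(269, np.int32(192))] 0.039 [[418.1, 342.5]]
```

```bash
python3 -c "
from h import *
plan((.383,.3475,.08,-5.3),(.383,.3475,.008,-5.3))"
```

```text
to (0.383, 0.3475, 0.08, -5.3) rows 5 rotz -0.012
[[np.float64(-0.14), np.float64(-0.04), np.float64(0.48)], [np.float64(-0.14), np.float64(-0.04), np.float64(0.48)], [np.float64(-0.14), np.float64(-0.04), np.float64(0.48)], [np.float64(-0.14), np.float64(-0.04), np.float64(0.48)], [np.float64(-0.14), np.float64(-0.04), np.float64(0.48)]]
to (0.383, 0.3475, 0.008, -5.3) rows 2 rotz -0.0
[[np.float64(0.0), np.float64(0.0), np.float64(0.48)], [np.float64(0.0), np.float64(0.0), np.float64(0.48)]]
```

Request:
{"api": "step_arm", "payload": {"fingers": [-1,-1,-1,-1,-1,-1,-1,-1,-1,-1], "offset": [[-0.14,-0.04,0.48],[-0.14,-0.04,0.48],[-0.14,-0.04,0.48],[-0.14,-0.04,0.48],[-0.14,-0.04,0.48],[0,0,0.24],[0,0,0.24],[0,0,0.24],[0,0,0.24],[0,0,0]], "rot": [[0,0,-0.012],[0,0,-0.012],[0,0,-0.012],[0,0,-0.012],[0,0,-0.012],[0,0,0],[0,0,0],[0,0,0],[0,0,0],[0,0,0]]}}

```text
clock: 4.32
ee_pos: [0.382, 0.3466, 0.0068]
tcp_rot: [0.002, 0.999, -0.046, -0.001]
contact_force: [0.6, 0.1, 0.2]
finger_gap: 0.085
finger_force: 0.0
```

Request:
{"api": "step_arm", "payload": {"fingers": [1,1,1,1,1,1,1,1,1,1], "offset": [[0,0,0],[0,0,0],[0,0,0],[0,0,0],[0,0,0],[0,0,0],[0,0,0],[0,0,0],[0,0,0],[0,0,0]], "rot": [[0,0,0],[0,0,0],[0,0,0],[0,0,0],[0,0,0],[0,0,0],[0,0,0],[0,0,0],[0,0,0],[0,0,0]]}}

```text
clock: 5.15
ee_pos: [0.3819, 0.3499, 0.0103]
tcp_rot: [-0.0, 0.999, -0.045, 0.001]
contact_force: [-0.3, -0.8, 8.0]
finger_gap: 0.0255
finger_force: 59.4
```

```bash
python3 -c "
from h import *
plan((.3819,.3499,.13,-5.2),(.516,.0316,.13,-8.2))"
```

```text
to (0.3819, 0.3499, 0.13, -5.2) rows 3 rotz 0.001
[[np.float64(-0.0), np.float64(0.0), np.float64(-0.53)], [np.float64(-0.0), np.float64(0.0), np.float64(-0.53)], [np.float64(-0.0), np.float64(0.0), np.float64(-0.53)]]
to (0.516, 0.0316, 0.13, -8.2) rows 9 rotz 0.007
[[np.float64(0.24), np.float64(0.45), np.float64(-0.0)], [np.float64(0.24), np.float64(0.45), np.float64(-0.0)], [np.float64(0.25), np.float64(0.45), np.float64(-0.0)], [np.float64(0.25), np.float64(0.45), np.float64(-0.0)], [np.float64(0.25), np.float64(0.45), np.float64(-0.0)], [np.float64(0.25), np.float64(0.44), np.float64(-0.0)], [np.float64(0.26), np.float64(0.44), np.float64(-0.0)], [np.float64(0.26), np.float64(0.44), np.float64(-0.0)], [np.float64(0.26), np.float64(0.44), np.float64(-0.0)]]
```

Half speed across, to keep the pick from swinging in the grip.

Request:
{"api": "step_arm", "payload": {"fingers": [1,1,1,1,1,1,1,1], "offset": [[0,0,-0.2],[0,0,-0.28],[0,0,-0.28],[0,0,-0.28],[0,0,-0.28],[0,0,-0.2],[0,0,-0.1],[0,0,0]], "rot": [[0,0,0],[0,0,0],[0,0,0],[0,0,0],[0,0,0],[0,0,0],[0,0,0],[0,0,0]]}}

```text
clock: 5.82
ee_pos: [0.382, 0.3503, 0.1325]
tcp_rot: [-0.001, 0.999, -0.045, 0.001]
contact_force: [0.1, -0.1, -1.7]
finger_gap: 0.0253
finger_force: 59.1
```

Request:
{"api": "step_arm", "payload": {"fingers": [1,1,1,1,1,1,1,1,1,1], "offset": [[0.12,0.22,0],[0.12,0.23,0],[0.12,0.22,0],[0.12,0.23,0],[0.12,0.22,0],[0.13,0.22,0],[0.12,0.22,0],[0.13,0.22,0],[0.12,0.22,0],[0.13,0.22,0]], "rot": [[0,0,0.004],[0,0,0.004],[0,0,0.004],[0,0,0.004],[0,0,0.004],[0,0,0.004],[0,0,0.004],[0,0,0.004],[0,0,0.004],[0,0,0.004]]}}

```text
clock: 6.65
ee_pos: [0.4556, 0.1734, 0.1297]
tcp_rot: [0.0, 0.998, -0.06, -0.001]
contact_force: [0.0, 0.2, -1.6]
finger_gap: 0.0256
finger_force: 59.1
```

Request:
{"api": "step_arm", "payload": {"fingers": [1,1,1,1,1,1,1,1,1,1], "offset": [[0.13,0.22,0],[0.13,0.22,0],[0.13,0.22,0],[0.13,0.22,0],[0.13,0.22,0],[0.13,0.22,0],[0.13,0.22,0],[0.13,0.22,0],[0,0,0],[0,0,0]], "rot": [[0,0,0.004],[0,0,0.004],[0,0,0.004],[0,0,0.004],[0,0,0.004],[0,0,0.004],[0,0,0.003],[0,0,0],[0,0,0],[0,0,0]]}}

```text
clock: 7.48
ee_pos: [0.5156, 0.0324, 0.1297]
tcp_rot: [0.0, 0.997, -0.072, -0.001]
contact_force: [-0.4, 0.2, -1.0]
finger_gap: 0.0253
finger_force: 59.2
```

```bash
python3 - <<'E'
from h import *
s=readout.sense();print(s["ee_pos"],yaw(s["tcp_rot"]))
a=[]
for n,(x,y) in(("wrist",(170,60)),("scene",(230,170)),("side",(225,150))):
    c=cap(n);cv2.imwrite(f"pics/{n}3.png",c["pixels"])
    a.append(cv2.resize(c["pixels"][y:y+110,x:x+130] if n!="wrist" else c["pixels"][20:240,150:410],(390,300),interpolation=2))
cv2.imwrite("pics/mix3.png",np.vstack([np.hstack(a[:2]),np.hstack([a[2],a[2]*0])]))
E
```

```text
[0.51562991 0.03236663 0.12968957] -8.25364652409439
```

View pics/mix3.png

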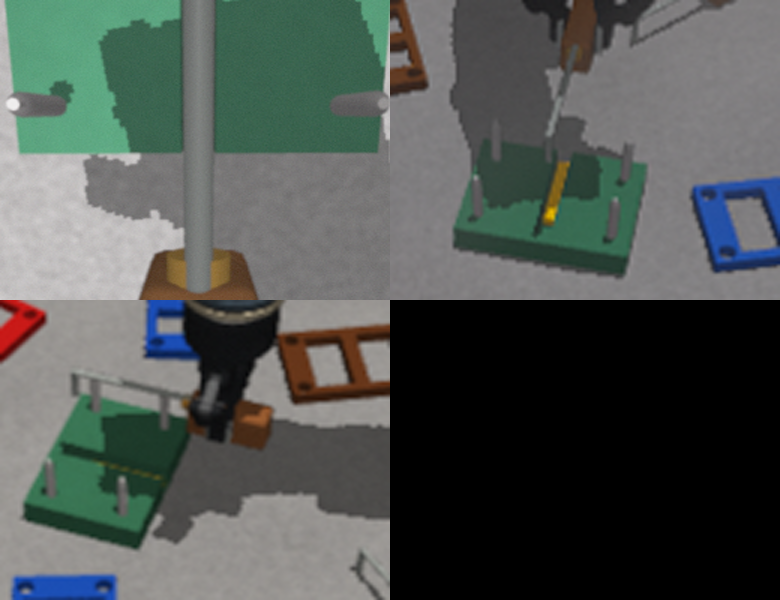

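The mix shows the pick held level in all three views. The hook tip is at about (283,229) in the scene picture and (250,184) in the side picture, above the slot's far end.

```bash
python3 - <<'E'
from h import *
a=vision.capture("scene");b=vision.capture("side")
for p,q in(((283,228.3),(250.3,184)),((283.7,217),(249.3,176.5))):
    X=tri(a,p,b,q);print(X.round(4))
# same two-view bias check on base: post tops
w=cv2.imread("pics/wrist3.png");cv2.imwrite("pics/w3.png",w[0:240,150:410])
for n,x0,y0 in(("scene",255,185),("side",235,160)):
    m=vision.capture(n)["pixels"][y0:y0+60,x0:x0+80];cv2.imwrite(f"pics/z{n}.png",cv2.resize(m,None,fx=5,fy=5,interpolation=2))
cv2.imwrite("pics/z4.png",np.hstack([cv2.imread("pics/zscene.png"),cv2.imread("pics/zside.png")]))
E
```

```text
[0.651  0.0138 0.1259]
[0.6495 0.0169 0.1628]
```

View pics/z4.png

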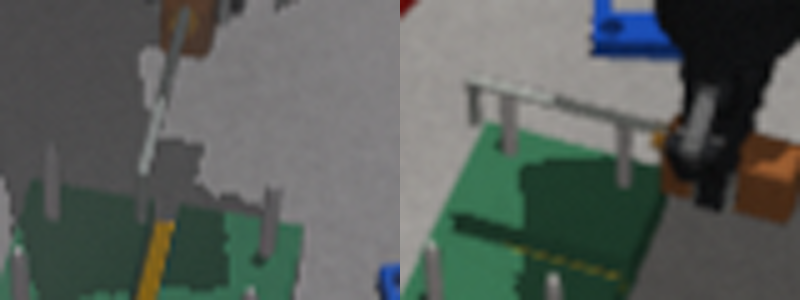

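Tip estimate is (0.650, 0.013) against a slot target of (0.650, 0.012), and the height matches. Lowering.

Request:
{"api": "step_arm", "payload": {"fingers": [1,1,1,1,1,1,1], "offset": [[0,0.01,0.2],[0,0,0.2],[0,0,0.2],[0,0,0.2],[0,0,0.2],[0,0,0.1],[0,0,0]], "rot": [[0,0,0],[0,0,0],[0,0,0],[0,0,0],[0,0,0],[0,0,0],[0,0,0]]}}

```text
clock: 8.42
ee_pos: [0.515, 0.033, 0.047]
tcp_rot: [0.0, 0.998, -0.071, -0.001]
contact_force: [-0.3, 1.2, -1.2]
finger_gap: 0.0252
finger_force: 59.2
```

```bash
python3 - <<'E'
from h import *
o=[]
for n,x0,y0 in(("scene",255,205),("side",235,165)):
    m=vision.capture(n)["pixels"][y0:y0+60,x0:x0+80];o.append(cv2.resize(m,None,fx=5,fy=5,interpolation=2))
cv2.imwrite("pics/z5.png",np.hstack(o))
E
```

```text
(no output)
```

View pics/z5.png

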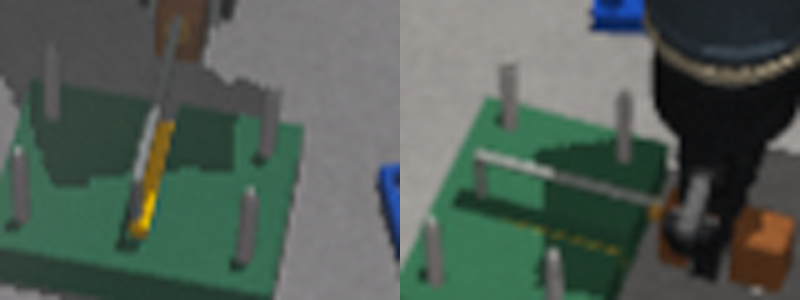

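The hook hangs directly over the free slot behind the bar: tip at (133,225) in the left crop, dark slot end below it. I keep lowering.

Request:
{"api": "step_arm", "payload": {"fingers": [1,1,1,1,1,1], "offset": [[0,0.01,0.08],[0,0,0.1],[0,0,0.1],[0,0,0.08],[0,0,0.06],[0,0,0]], "rot": [[0,0,0],[0,0,0],[0,0,0],[0,0,0],[0,0,0],[0,0,0]]}}

```text
clock: 9.02
ee_pos: [0.5152, 0.032, 0.0157]
tcp_rot: [0.0, 0.997, -0.071, -0.001]
contact_force: [-0.0, 0.2, -0.9]
finger_gap: 0.0248
finger_force: 59.2
```

Request:
{"api": "step_arm", "payload": {"fingers": [1,1,1,1,1,1,1,1,1,1], "offset": [[-0.07,0,0],[-0.07,0,0],[-0.07,0,0],[-0.07,0,0],[-0.07,0,0],[-0.07,0,0],[-0.07,0,0],[-0.07,0,0],[-0.07,0,0],[-0.07,0,0]], "rot": [[0,0,0],[0,0,0],[0,0,0],[0,0,0],[0,0,0],[0,0,0],[0,0,0],[0,0,0],[0,0,0],[0,0,0]]}}

```text
clock: 9.85
ee_pos: [0.4635, 0.0395, 0.0169]
tcp_rot: [-0.0, 0.997, -0.071, 0.0]
contact_force: [0.6, -0.1, -0.3]
finger_gap: 0.0253
finger_force: 59.1
```

```bash
python3 - <<'E'
from h import *
o=[]
for n,x0,y0 in(("scene",245,190),("side",245,165)):
    c=vision.capture(n);m=c["pixels"][y0:y0+60,x0:x0+80];o.append(cv2.resize(m,None,fx=5,fy=5,interpolation=2))
    for k in blobs(c,"yellow",5): print(n,k[:,0].mean(0).round(),rect(plane(c,k[:,0],.018)))
cv2.imwrite("pics/z6.png",np.hstack(o))
E
```

```text
scene [ 51. 372.] [ 994.5 -458.4    7.3    4.3  -84. ]
scene [ 61. 370.] [ 988.1 -438.5    9.5    4.3  -84.1]
scene [ 70. 369.] [ 984.  -419.6    9.5    4.3  -84.2]
scene [ 53. 365.] [ 979.7 -461.4    9.7    4.4  -84.1]
scene [ 62. 363.] [ 973.5 -443.9    8.1    4.4  -84.2]
scene [ 71. 362.] [ 969.2 -423.6    8.9    4.4  -84.2]
scene [134. 263.] [ 707.6 -360.5   53.7   27.3  -48. ]
scene [128. 252.] [ 676.6 -387.    51.4   49.9   38.7]
scene [289. 232.] [579.1  29.3  31.7   4.6  -8.4]
side [261. 112.] [ 708.  -385.1  121.5   49.1  -77.6]
side [188.  91.] [ 969.5 -442.3   52.8   10.2  -73.1]
```

View pics/z6.png

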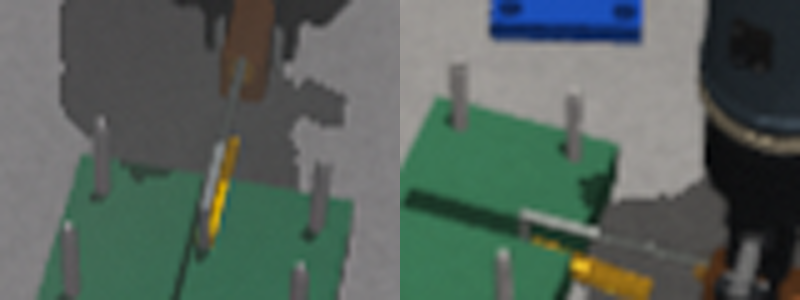

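The bar now sticks about half out of the slot mouth, at (615,275) in the right crop, with the hook behind it. I keep dragging until it is fully out.

Request:
{"api": "step_arm", "payload": {"fingers": [1,1,1,1,1,1,1,1,1], "offset": [[-0.065,0,0],[-0.065,0,0],[-0.065,0,0],[-0.065,0,0],[-0.065,0,0],[-0.065,0,0],[-0.065,0,0],[-0.05,0,0],[0,0,0]], "rot": [[0,0,0],[0,0,0],[0,0,0],[0,0,0],[0,0,0],[0,0,0],[0,0,0],[0,0,0],[0,0,0]]}}

```text
clock: 10.7
ee_pos: [0.4255, 0.0449, 0.0169]
tcp_rot: [0.0, 0.997, -0.071, -0.0]
contact_force: [0.1, -0.4, -1.0]
finger_gap: 0.0255
finger_force: 59.1
```

```bash
python3 - <<'E'
from h import *
o=[]
for n,x0,y0 in(("scene",245,175),("side",265,175)):
    c=vision.capture(n);m=c["pixels"][y0:y0+60,x0:x0+80];o.append(cv2.resize(m,None,fx=5,fy=5,interpolation=2))
cv2.imwrite("pics/z7.png",np.hstack(o))
E
```

```text
(no output)
```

View pics/z7.png

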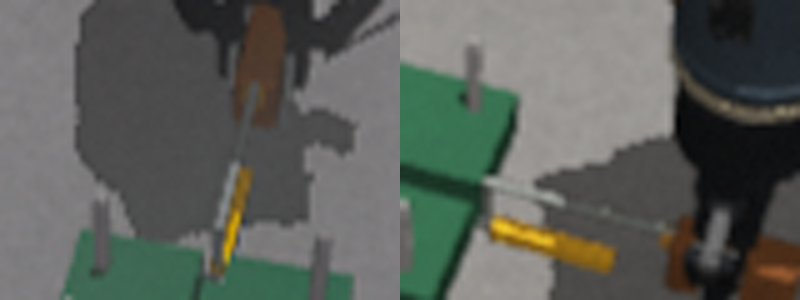

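The bar lies flat on the table, fully out in front of the base. Next I lift the pick and return it to its original spot on the mat.

```bash
python3 -c "
from h import *
s=readout.sense();p=s['ee_pos']
plan((p[0],p[1],.13,-8.2),(.3825,.35,.13,-5.2),vmax=.3)"
```

```text
to (np.float64(0.42627156532047494), np.float64(0.044803454176261526), 0.13, -8.2) rows 6 rotz 0.0
[[np.float64(0.0), np.float64(0.0), np.float64(-0.25)], [np.float64(0.0), np.float64(0.0), np.float64(-0.25)], [np.float64(0.0), np.float64(0.0), np.float64(-0.25)], [np.float64(0.0), np.float64(0.0), np.float64(-0.25)], [np.float64(0.0), np.float64(0.0), np.float64(-0.25)], [np.float64(0.0), np.float64(0.0), np.float64(-0.25)]]
to (0.3825, 0.35, 0.13, -5.2) rows 14 rotz -0.005
[[np.float64(-0.08), np.float64(-0.28), np.float64(-0.0)], [np.float64(-0.08), np.float64(-0.28), np.float64(-0.0)], [np.float64(-0.08), np.float64(-0.28), np.float64(-0.0)], [np.float64(-0.08), np.float64(-0.28), np.float64(-0.0)], [np.float64(-0.08), np.float64(-0.28), np.float64(-0.0)], [np.float64(-0.08), np.float64(-0.28), np.float64(-0.0)], [np.float64(-0.08), np.float64(-0.28), np.float64(-0.0)], [np.float64(-0.08), np.float64(-0.28), np.float64(-0.0)], [np.float64(-0.07), np.float64(-0.28), np.float64(-0.0)], [np.float64(-0.07), np.float64(-0.28), np.float64(-0.0)], [np.float64(-0.07), np.float64(-0.28), np.float64(-0.0)], [np.float64(-0.07), np.float64(-0.28), np.float64(-0.0)], [np.float64(-0.07), np.float64(-0.29), np.float64(-0.0)], [np.float64(-0.07), np.float64(-0.29), np.float64(-0.0)]]
```

Request:
{"api": "step_arm", "payload": {"fingers": [1,1,1,1,1,1,1,1], "offset": [[0,0,-0.1],[0,0,-0.25],[0,0,-0.28],[0,0,-0.28],[0,0,-0.28],[0,0,-0.2],[0,0,-0.1],[0,0,0]], "rot": [[0,0,0],[0,0,0],[0,0,0],[0,0,0],[0,0,0],[0,0,0],[0,0,0],[0,0,0]]}}

```text
clock: 11.47
ee_pos: [0.4273, 0.0448, 0.1302]
tcp_rot: [-0.0, 0.997, -0.071, 0.002]
contact_force: [1.1, 0.3, -1.3]
finger_gap: 0.0255
finger_force: 59.1
```

Request:
{"api": "step_arm", "payload": {"fingers": [1,1,1,1,1,1,1,1,1,1], "offset": [[-0.08,-0.28,0],[-0.08,-0.28,0],[-0.08,-0.28,0],[-0.08,-0.28,0],[-0.08,-0.28,0],[-0.08,-0.28,0],[-0.08,-0.28,0],[-0.08,-0.28,0],[-0.07,-0.28,0],[-0.07,-0.28,0]], "rot": [[0,0,-0.005],[0,0,-0.005],[0,0,-0.005],[0,0,-0.005],[0,0,-0.005],[0,0,-0.005],[0,0,-0.005],[0,0,-0.005],[0,0,-0.005],[0,0,-0.005]]}}

```text
clock: 12.3
ee_pos: [0.3935, 0.2611, 0.1275]
tcp_rot: [0.001, 0.999, -0.051, -0.001]
contact_force: [-0.0, -0.7, -1.2]
finger_gap: 0.0251
finger_force: 59.2
```

Request:
{"api": "step_arm", "payload": {"fingers": [1,1,1,1,1,1,1,1,1,1], "offset": [[-0.07,-0.28,0],[-0.07,-0.28,0],[-0.07,-0.28,0],[-0.07,-0.28,0],[0,0,0.2],[0,0,0.3],[0,0,0.3],[0,0,0.3],[0,0,0.2],[0,0,0.1]], "rot": [[0,0,-0.005],[0,0,-0.005],[0,0,-0.005],[0,0,-0.005],[0,0,0],[0,0,0],[0,0,0],[0,0,0],[0,0,0],[0,0,0]]}}

```text
clock: 13.13
ee_pos: [0.3802, 0.3449, 0.0206]
tcp_rot: [0.002, 0.999, -0.043, -0.001]
contact_force: [-0.4, -0.2, -1.0]
finger_gap: 0.0252
finger_force: 59.3
```

Request:
{"api": "step_arm", "payload": {"fingers": [1,1,1], "offset": [[0,0,0.08],[0,0,0.06],[0,0,0]], "rot": [[0,0,0],[0,0,0],[0,0,0]]}}

```text
clock: 13.38
ee_pos: [0.3814, 0.3459, 0.0125]
tcp_rot: [0.0, 0.999, -0.043, -0.0]
contact_force: [-0.4, 0.2, -1.6]
finger_gap: 0.0255
finger_force: 59.3
```

Request:
{"api": "step_arm", "payload": {"fingers": [1,1,0.4,0,-0.5,-1,-1,-1,-1,-1], "offset": [[0,0,0.025],[0,0,0],[0,0,0],[0,0,0],[0,0,0],[0,0,0],[0,0,0],[0,0,0],[0,0,0],[0,0,0]], "rot": [[0,0,0],[0,0,0],[0,0,0],[0,0,0],[0,0,0],[0,0,0],[0,0,0],[0,0,0],[0,0,0],[0,0,0]]}}

```text
clock: 14.22
ee_pos: [0.3815, 0.3461, 0.0112]
tcp_rot: [-0.0, 0.999, -0.043, 0.0]
contact_force: [0.2, 0.2, 0.1]
finger_gap: 0.0851
finger_force: 0.0
```

Request:
{"api": "step_arm", "payload": {"fingers": [-1,-1,-1,-1,-1,-1,-1,-1], "offset": [[0,0,-0.2],[0,0,-0.4],[0,0,-0.5],[0,0,-0.5],[0,0,-0.5],[0,0,-0.5],[0,0,-0.3],[0,0,0]], "rot": [[0,0,0],[0,0,0],[0,0,0],[0,0,0],[0,0,0],[0,0,0],[0,0,0],[0,0,0]]}}

```text
clock: 14.88
ee_pos: [0.3832, 0.3476, 0.2337]
tcp_rot: [-0.003, 0.999, -0.044, 0.003]
contact_force: [-0.2, 0.6, -0.1]
finger_gap: 0.0857
finger_force: 0.0
```

```bash
python3 - <<'E'
from h import *
c=cap("wrist");cv2.imwrite("pics/w8.png",c["pixels"])
for col,z in(("brown",.043),("yellow",.012)):
    for k in blobs(c,col): print(col,k[:,0].mean(0).round(),rect(plane(c,k[:,0],z)))
for n in("scene","side"):
    c=cap(n)
    for col,z in(("brown",.043),("yellow",.012),("blue",.016)):
        for k in blobs(c,col):
            r=rect(plane(c,k[:,0],z))
            if .25e3<r[0]<.75e3 and r[1]<420: print(n,col,k[:,0].mean(0).round(),r)
plan((.48,.04,.22,-8))
E
```

```text
brown [449. 258.] [296.2 195.9  63.7  43.6 -47.7]
brown [286. 187.] [378.  345.5  73.4  26.9  -4.5]
scene brown [400. 182.] [388.4 347.4  71.6  23.7  -7.4]
scene brown [224. 188.] [ 450.6 -166.8  146.3   86.8   18.2]
scene brown [345. 159.] [304.6 188.1  77.7  26.  -47.2]
scene yellow [128. 252.] [ 672.8 -390.1   51.8   50.3   38.7]
scene blue [361. 252.] [628.3 219.9 141.3  96.3 -78.1]
scene blue [199. 241.] [ 624.  -211.9  138.4   97.2  -81.4]
side brown [335. 336.] [377.1 354.4  70.9  41.3  -4.7]
side brown [378. 285.] [289.1 202.   80.2  40.2 -49.8]
side brown [323. 175.] [ 468.7 -129.6   97.5   19.   -73.3]
side yellow [260. 112.] [ 709.5 -391.6  122.2   49.4  -77.6]
side blue [247. 277.] [616.7 222.1 145.6  88.4 -78.2]
side blue [279. 156.] [ 612.5 -210.   149.8   87.5  -81.7]
to (0.48, 0.04, 0.22, -8) rows 8 rotz 0.008
[[np.float64(0.21), np.float64(0.49), np.float64(0.01)], [np.float64(0.21), np.float64(0.49), np.float64(0.01)], [np.float64(0.21), np.float64(0.49), np.float64(0.01)], [np.float64(0.22), np.float64(0.49), np.float64(0.01)], [np.float64(0.22), np.float64(0.49), np.float64(0.01)], [np.float64(0.22), np.float64(0.49), np.float64(0.01)], [np.float64(0.23), np.float64(0.48), np.float64(0.01)], [np.float64(0.23), np.float64(0.48), np.float64(0.01)]]
```

The pick stands on the mat. One frame has been knocked aside, so I'll remeasure it before gripping. Next I look over the bar.

Request:
{"api": "step_arm", "payload": {"fingers": [-1,-1,-1,-1,-1,-1,-1,-1,-1,-1], "offset": [[0.21,0.49,0.01],[0.21,0.49,0.01],[0.21,0.49,0.01],[0.22,0.49,0.01],[0.22,0.49,0.01],[0.22,0.49,0.01],[0.23,0.48,0.01],[0.23,0.48,0.01],[0,0,0],[0,0,0]], "rot": [[0,0,0.008],[0,0,0.008],[0,0,0.008],[0,0,0.008],[0,0,0.008],[0,0,0.008],[0,0,0.008],[0,0,0.008],[0,0,0],[0,0,0]]}}

```text
clock: 15.87
ee_pos: [0.4798, 0.0383, 0.221]
tcp_rot: [0.001, 0.997, -0.071, -0.001]
contact_force: [-0.5, 0.8, -0.4]
finger_gap: 0.0856
finger_force: 0.0
```

```bash
python3 - <<'E'
from h import *
COL["yellow"]=((18,130,60),(36,255,255))
c=cap("wrist");cv2.imwrite("pics/w9.png",c["pixels"])
for col,z in(("green",.032),("yellow",.012)):
    for k in blobs(c,col): print(col,k[:,0].mean(0).round(),rect(plane(c,k[:,0],z)))
E
```

```text
green [284.  41.] [595.2  20.1 149.2  61.3  81.9]
yellow [283. 131.] [521.3  31.   69.6   9.3  -8.3]
```

View pics/w9.png

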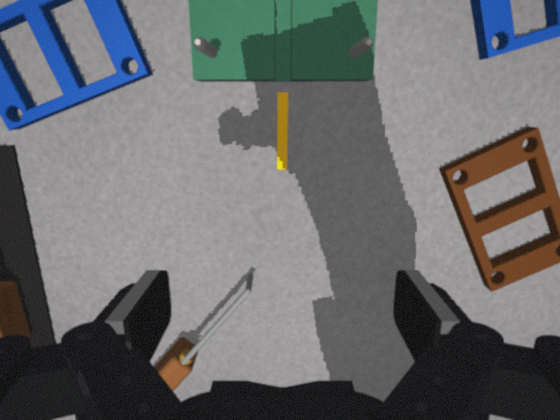

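The bar at (283,131) lies clear of the base: centre (0.5213, 0.031), yaw -8.3°, measured 69.6x9.3 mm.

```bash
python3 -c "
from h import *
plan((.5213,.031,.06,-8.3),(.5213,.031,.004,-8.3),(.5213,.031,.12,-8.3),(.462,.402,.12,-7.2))"
```

```text
to (0.5213, 0.031, 0.06, -8.3) rows 5 rotz 0.001
[[np.float64(0.11), np.float64(0.01), np.float64(0.43)], [np.float64(0.11), np.float64(0.01), np.float64(0.43)], [np.float64(0.11), np.float64(0.01), np.float64(0.43)], [np.float64(0.11), np.float64(0.01), np.float64(0.43)], [np.float64(0.11), np.float64(0.01), np.float64(0.43)]]
to (0.5213, 0.031, 0.004, -8.3) rows 2 rotz -0.0
[[np.float64(0.0), np.float64(0.0), np.float64(0.37)], [np.float64(0.0), np.float64(0.0), np.float64(0.37)]]
to (0.5213, 0.031, 0.12, -8.3) rows 3 rotz -0.0
[[np.float64(0.0), np.float64(0.0), np.float64(-0.52)], [np.float64(0.0), np.float64(0.0), np.float64(-0.52)], [np.float64(0.0), np.float64(0.0), np.float64(-0.52)]]
to (0.462, 0.402, 0.12, -7.2) rows 10 rotz -0.002
[[np.float64(-0.15), np.float64(-0.48), np.float64(-0.0)], [np.float64(-0.15), np.float64(-0.48), np.float64(-0.0)], [np.float64(-0.15), np.float64(-0.48), np.float64(-0.0)], [np.float64(-0.15), np.float64(-0.48), np.float64(-0.0)], [np.float64(-0.15), np.float64(-0.48), np.float64(-0.0)], [np.float64(-0.15), np.float64(-0.48), np.float64(-0.0)], [np.float64(-0.14), np.float64(-0.48), np.float64(-0.0)], [np.float64(-0.14), np.float64(-0.48), np.float64(-0.0)], [np.float64(-0.14), np.float64(-0.48), np.float64(-0.0)], [np.float64(-0.14), np.float64(-0.48), np.float64(-0.0)]]
```

Request:
{"api": "step_arm", "payload": {"fingers": [-1,-1,-1,-1,-1,-1,-1,-1,-1,-1], "offset": [[0.11,0.01,0.43],[0.11,0.01,0.43],[0.11,0.01,0.43],[0.11,0.01,0.43],[0.11,0.01,0.43],[0,0,0.24],[0,0,0.24],[0,0,0.16],[0,0,0.09],[0,0,0]], "rot": [[0,0,0],[0,0,0],[0,0,0],[0,0,0],[0,0,0],[0,0,0],[0,0,0],[0,0,0],[0,0,0],[0,0,0]]}}

```text
clock: 16.75
ee_pos: [0.5191, 0.0332, 0.0049]
tcp_rot: [-0.0, 0.998, -0.067, -0.002]
contact_force: [-0.4, 0.3, -0.2]
finger_gap: 0.0859
finger_force: 0.0
```

Request:
{"api": "step_arm", "payload": {"fingers": [1,1,1,1,1,1,1,1,1,1], "offset": [[0,0,0],[0,0,0],[0,0,0],[0,0,0],[0,0,0],[0,0,0],[0,0,0],[0,0,0],[0,0,0],[0,0,0]], "rot": [[0,0,0],[0,0,0],[0,0,0],[0,0,0],[0,0,0],[0,0,0],[0,0,0],[0,0,0],[0,0,0],[0,0,0]]}}

```text
clock: 17.58
ee_pos: [0.5208, 0.0316, 0.0072]
tcp_rot: [-0.0, 0.998, -0.069, 0.0]
contact_force: [-0.8, 0.5, 6.7]
finger_gap: 0.0073
finger_force: 58.8
```

Request:
{"api": "step_arm", "payload": {"fingers": [1,1,1,1,1], "offset": [[0,0,-0.2],[0,0,-0.4],[0,0,-0.45],[0,0,-0.35],[0,0,-0.1]], "rot": [[0,0,0],[0,0,0],[0,0,0],[0,0,0],[0,0,0]]}}

```text
clock: 18.0
ee_pos: [0.5223, 0.0316, 0.123]
tcp_rot: [-0.001, 0.998, -0.069, 0.003]
contact_force: [-0.6, -0.4, -0.4]
finger_gap: 0.0071
finger_force: 58.9
```

Request:
{"api": "step_arm", "payload": {"fingers": [1,1,1,1,1,1,1,1,1,1], "offset": [[-0.07,-0.24,0],[-0.08,-0.24,0],[-0.07,-0.24,0],[-0.08,-0.24,0],[-0.07,-0.24,0],[-0.08,-0.24,0],[-0.07,-0.24,0],[-0.08,-0.24,0],[-0.07,-0.24,0],[-0.08,-0.24,0]], "rot": [[0,0,-0.001],[0,0,-0.001],[0,0,-0.001],[0,0,-0.001],[0,0,-0.001],[0,0,-0.001],[0,0,-0.001],[0,0,-0.001],[0,0,-0.001],[0,0,-0.001]]}}

```text
clock: 18.83
ee_pos: [0.4883, 0.2182, 0.1187]
tcp_rot: [0.0, 0.998, -0.065, -0.0]
contact_force: [0.8, -0.5, -2.0]
finger_gap: 0.0073
finger_force: 59.0
```

Request:
{"api": "step_arm", "payload": {"fingers": [1,1,1,1,1,1,1,1,1,1], "offset": [[-0.07,-0.24,0],[-0.07,-0.24,0],[-0.07,-0.24,0],[-0.07,-0.24,0],[-0.07,-0.24,0],[-0.07,-0.24,0],[-0.07,-0.24,0],[-0.07,-0.24,0],[-0.07,-0.24,0],[-0.07,-0.24,0]], "rot": [[0,0,-0.001],[0,0,-0.001],[0,0,-0.001],[0,0,-0.001],[0,0,-0.001],[0,0,-0.001],[0,0,-0.001],[0,0,-0.001],[0,0,-0.001],[0,0,-0.001]]}}

```text
clock: 19.67
ee_pos: [0.4588, 0.4033, 0.1186]
tcp_rot: [0.0, 0.998, -0.061, -0.0]
contact_force: [-0.4, 0.6, -1.4]
finger_gap: 0.0074
finger_force: 59.0
```

Request:
{"api": "step_arm", "payload": {"fingers": [1,1,1,1,1], "offset": [[0,0,0.2],[0,0,0.3],[0,0,0.3],[0,0,0.2],[0,0,0]], "rot": [[0,0,0],[0,0,0],[0,0,0],[0,0,0],[0,0,0]]}}

```text
clock: 20.08
ee_pos: [0.4574, 0.4011, 0.0406]
tcp_rot: [0.002, 0.998, -0.061, -0.002]
contact_force: [-0.4, 0.8, -0.9]
finger_gap: 0.0073
finger_force: 58.9
```

```bash
python3 - <<'E'
from h import *
o=[]
for n,x0,y0 in(("scene",370,165),("side",245,305)):
    c=vision.capture(n);m=c["pixels"][y0:y0+80,x0:x0+100];o.append(cv2.resize(m,None,fx=4,fy=4,interpolation=2))
cv2.imwrite("pics/z10.png",np.hstack(o))
E
```

```text
(no output)
```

View pics/z10.png

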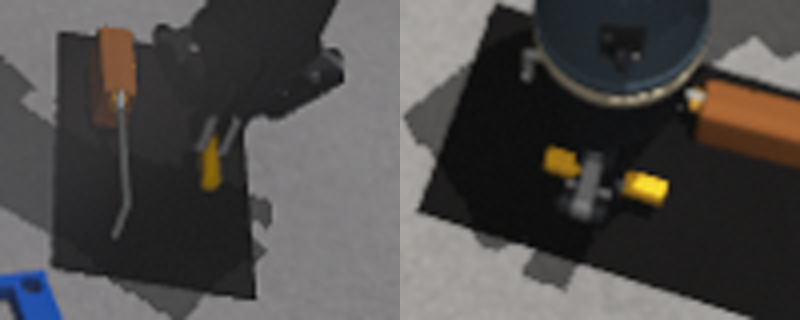

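The fingers hold the bar level over the mat, at (210,165) in the left crop, well clear of the pick. Lowering and releasing with a limited opening.

Request:
{"api": "step_arm", "payload": {"fingers": [1,1,1,1,1,1,0.6,0.5,0.4,0.4], "offset": [[0,0,0.15],[0,0,0.12],[0,0,0.08],[0,0,0.03],[0,0,0],[0,0,0],[0,0,0],[0,0,0],[0,0,0],[0,0,0]], "rot": [[0,0,0],[0,0,0],[0,0,0],[0,0,0],[0,0,0],[0,0,0],[0,0,0],[0,0,0],[0,0,0],[0,0,0]]}}

```text
clock: 21.02
ee_pos: [0.4594, 0.4028, 0.016]
tcp_rot: [-0.0, 0.998, -0.061, 0.0]
contact_force: [0.0, 0.1, 1.3]
finger_gap: 0.0254
finger_force: 0.0
```

Request:
{"api": "step_arm", "payload": {"fingers": [0.4,0.4,0.4,0.4,0.4,0.4,0.4,0.4,-1], "offset": [[0,0,0],[0,0,0],[0,0,-0.1],[0,0,-0.3],[0,0,-0.5],[0,0,-0.5],[0,0,-0.5],[0,0,-0.5],[0,0,-0.3]], "rot": [[0,0,0],[0,0,0],[0,0,0],[0,0,0],[0,0,0],[0,0,0],[0,0,0],[0,0,0],[0,0,0]]}}

```text
clock: 21.77
ee_pos: [0.4601, 0.4032, 0.2232]
tcp_rot: [-0.002, 0.998, -0.061, 0.002]
contact_force: [0.5, 0.4, 0.4]
finger_gap: 0.0361
finger_force: 0.0
```

```bash
python3 - <<'E'
from h import *
COL["yellow"]=((18,130,60),(36,255,255))
c=cap("wrist")
for col,z in(("brown",.043),("yellow",.015)):
    for k in blobs(c,col): print(col,k[:,0].mean(0).round(),rect(plane(c,k[:,0],z)))
plan((.56,.23,.25,12),vmax=.5)
E
```

```text
brown [511. 317.] [302.1 198.1  60.1  53.3 -48.2]
brown [366. 250.] [390.6 336.   50.8   9.9  -1. ]
brown [341. 237.] [404.5 353.7  37.   14.5  -4.7]
yellow [284. 178.] [460.1 402.1  71.3  11.7  -6.9]
to (0.56, 0.23, 0.25, 12) rows 6 rotz -0.07
[[np.float64(0.26), np.float64(0.36), np.float64(-0.05)], [np.float64(0.24), np.float64(0.37), np.float64(-0.05)], [np.float64(0.22), np.float64(0.38), np.float64(-0.05)], [np.float64(0.2), np.float64(0.4), np.float64(-0.05)], [np.float64(0.18), np.float64(0.41), np.float64(-0.05)], [np.float64(0.16), np.float64(0.42), np.float64(-0.05)]]
```

The bar lies flat on the mat, with its centre at (0.460, 0.402). Now to view frame 1 from directly above.

Request:
{"api": "step_arm", "payload": {"fingers": [-1,-1,-1,-1,-1,-1,-1,-1], "offset": [[0.24,0.41,-0.05],[0.22,0.42,-0.05],[0.2,0.43,-0.05],[0.18,0.44,-0.05],[0.16,0.45,-0.05],[0.14,0.46,-0.05],[0,0,0],[0,0,0]], "rot": [[0,0,-0.07],[0,0,-0.07],[0,0,-0.07],[0,0,-0.07],[0,0,-0.07],[0,0,-0.07],[0,0,0],[0,0,0]]}}

```text
clock: 22.48
ee_pos: [0.5493, 0.2047, 0.2412]
tcp_rot: [0.0, 0.995, 0.101, 0.0]
contact_force: [-0.2, 0.9, 0.5]
finger_gap: 0.0856
finger_force: 0.0
```

```bash
cat >> h.py <<'E'
def holes(c,z,centre,rad=.09):
    "frame pose from hole/window contours of the blue frame nearest centre"
    m=mask(c,*COL["blue"]);cs,hi=cv2.findContours(m,cv2.RETR_CCOMP,cv2.CHAIN_APPROX_NONE);out=[]
    for k,h in zip(cs,hi[0]):
        if cv2.contourArea(k)<8: continue
        r=rect(plane(c,k[:,0],z))
        if np.hypot(*(r[:2]/1000-centre))<rad: out.append(("hole" if h[3]>=0 else "outer",r))
    return out
E
python3 - <<'E'
from h import *
s=readout.sense();print(s["ee_pos"],yaw(s["tcp_rot"]))
c=cap("wrist");cv2.imwrite("pics/w11.png",c["pixels"])
for r in holes(c,.016,(.617,.217)):print(*r)
E
```

```text
[0.54932971 0.20469248 0.24117586] 11.635652753273991
outer [617.9 217.8 139.3  89.  -78. ]
hole [572.9 266.6  14.7  13.9  55.4]
hole [597.1 155.   15.3  13.9 -32.3]
hole [612.  243.1  70.9  39.   11.6]
hole [623.4 192.3  71.   38.8  12. ]
hole [662.4 169.   15.5  13.   59.4]
hole [639.  280.8  14.8  13.8   9.5]
```

Frame 1's four holes average to (0.6178, 0.2178), yaw 12.0°, with the outline at 139x89 mm as given. Before carrying it, I measure the base from directly above.

```bash
python3 -c "
from h import *
plan((.551,.0265,.25,-8.2))"
```

```text
to (0.551, 0.0265, 0.25, -8.2) rows 5 rotz 0.089
[[np.float64(-0.09), np.float64(0.47), np.float64(-0.02)], [np.float64(-0.06), np.float64(0.48), np.float64(-0.02)], [np.float64(-0.02), np.float64(0.48), np.float64(-0.02)], [np.float64(0.01), np.float64(0.48), np.float64(-0.02)], [np.float64(0.04), np.float64(0.48), np.float64(-0.02)]]
```

Request:
{"api": "step_arm", "payload": {"fingers": [-1,-1,-1,-1,-1,-1,-1,-1], "offset": [[-0.09,0.47,-0.02],[-0.06,0.48,-0.02],[-0.02,0.48,-0.02],[0.01,0.48,-0.02],[0.04,0.48,-0.02],[0,0,0],[0,0,0],[0,0,0]], "rot": [[0,0,0.089],[0,0,0.089],[0,0,0.089],[0,0,0.089],[0,0,0.089],[0,0,0],[0,0,0],[0,0,0]]}}

```text
clock: 23.2
ee_pos: [0.5514, 0.0295, 0.2481]
tcp_rot: [-0.001, 0.998, -0.069, -0.0]
contact_force: [-0.3, -0.1, -0.2]
finger_gap: 0.0856
finger_force: 0.0
```

```bash
python3 - <<'E'
from h import *
c=cap("wrist");cv2.imwrite("pics/w12.png",c["pixels"])
for k in blobs(c,"green",2000):
    P=plane(c,k[:,0],.032);r=rect(P);print(r)
    x0,y0,x1,y1=*k[:,0].min(0),*k[:,0].max(0);print(x0,y0,x1,y1)
    # four side fits in base-aligned axes
    a=np.radians(-8.2);q=(P[:,:2]*1000-r[:2])@np.array([[np.cos(a),-np.sin(a)],[np.sin(a),np.cos(a)]])
    for ax,o,lim in((0,1,60),(1,0,45)):
        for sg in(-1,1):
            s=q[(np.abs(q[:,o])<lim)&(sg*q[:,ax]>(48 if ax==0 else 65))]
            print("xy"[ax],sg,np.polyfit(s[:,o],s[:,ax],1).round(4),len(s))
x=c["pixels"][max(y0-20,0):y1+20,x0-20:x1+20];cv2.imwrite("pics/w12c.png",cv2.resize(x,None,fx=3,fy=3,interpolation=2));print(x.shape)
# predicted pixel of post tops
b=np.array([r[0],r[1]])/1000
for i in(-34,34):
    for j in(-58,58):
        w=np.r_[b+np.array([[np.cos(a),-np.sin(a)],[np.sin(a),np.cos(a)]])@[i/1000,j/1000],.088]
        p,_=cv2.projectPoints(w,cv2.Rodrigues(c["R"])[0],c["t"],c["K"],np.array(c["distortion"]));print(i,j,((p.ravel()-[x0-20,max(y0-20,0)])*3).round())
E
```

```text
[620.   16.5 149.  108.9  82. ]
202 38 370 161
x -1 [-5.70000e-03 -5.36528e+01] 129
x 1 [2.4000e-03 5.3845e+01] 136
y -1 [-1.10000e-03 -7.28833e+01] 126
y 1 [3.60000e-03 7.39978e+01] 101
(163, 208, 3)
-34 -58 [530. 385.]
-34 58 [ 95. 383.]
34 -58 [546. 113.]
34 58 [ 84. 110.]
```

View pics/w12c.png

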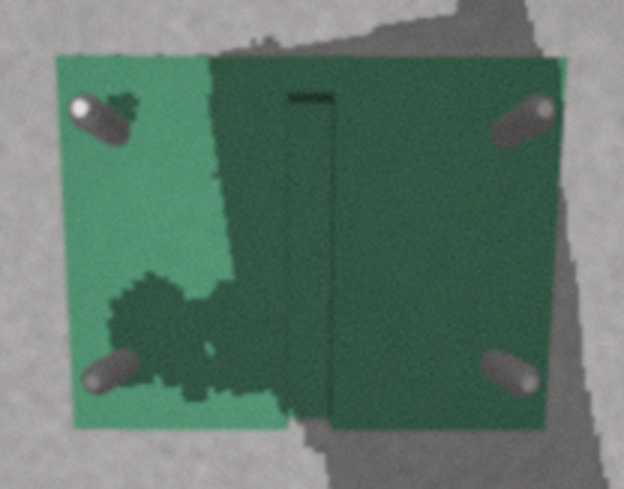

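The post tops sit within about 1 mm of where the outline puts them. Base centre is (0.6205, 0.0167), yaw -8.1°. Now to grip frame 1.

```bash
python3 -c "
from h import *
plan((.6178,.2178,.14,12),(.6178,.2178,.05,12))"
```

```text
to (0.6178, 0.2178, 0.14, 12) rows 6 rotz -0.074
[[np.float64(0.09), np.float64(-0.43), np.float64(0.24)], [np.float64(0.11), np.float64(-0.43), np.float64(0.24)], [np.float64(0.14), np.float64(-0.42), np.float64(0.24)], [np.float64(0.16), np.float64(-0.41), np.float64(0.24)], [np.float64(0.19), np.float64(-0.4), np.float64(0.24)], [np.float64(0.21), np.float64(-0.39), np.float64(0.24)]]
to (0.6178, 0.2178, 0.05, 12) rows 3 rotz -0.0
[[np.float64(0.0), np.float64(0.0), np.float64(0.4)], [np.float64(0.0), np.float64(0.0), np.float64(0.4)], [np.float64(0.0), np.float64(0.0), np.float64(0.4)]]
```

Request:
{"api": "step_arm", "payload": {"fingers": [0.05,0.05,0.05,0.05,0.05,0.05,0.05,0.05,0.05,0.05], "offset": [[0.09,-0.43,0.24],[0.11,-0.43,0.24],[0.14,-0.42,0.24],[0.16,-0.41,0.24],[0.19,-0.4,0.24],[0.21,-0.39,0.24],[0,0,0.4],[0,0,0.4],[0,0,0.4],[0,0,0]], "rot": [[0,0,-0.074],[0,0,-0.074],[0,0,-0.074],[0,0,-0.074],[0,0,-0.074],[0,0,-0.074],[0,0,0],[0,0,0],[0,0,0],[0,0,0]]}}

```text
clock: 24.08
ee_pos: [0.6141, 0.2163, 0.0441]
tcp_rot: [0.001, 0.994, 0.106, -0.005]
contact_force: [-0.8, 0.4, -0.4]
finger_gap: 0.0407
finger_force: 0.0
```

```bash
python3 -c "
from h import *
plan((.6178,.2178,.008,12))"
```

```text
to (0.6178, 0.2178, 0.008, 12) rows 1 rotz 0.003
[[np.float64(0.05), np.float64(-0.01), np.float64(0.48)]]
```

Request:
{"api": "step_arm", "payload": {"fingers": [0.05,0.05,0.05,0.05,0.05], "offset": [[0,0,0],[0,0,0.2],[0,0,0.2],[0,0,0.12],[0,0,0]], "rot": [[0,0,0],[0,0,0],[0,0,0],[0,0,0],[0,0,0]]}}

```text
clock: 24.5
ee_pos: [0.6183, 0.2154, 0.0113]
tcp_rot: [-0.0, 0.995, 0.104, -0.0]
contact_force: [-0.2, 0.1, 0.0]
finger_gap: 0.0406
finger_force: 0.0
```

Request:
{"api": "step_arm", "payload": {"fingers": [0.05,1,1,1,1,1,1,1], "offset": [[0,0,0],[0,0,0],[0,0,0],[0,0,0],[0,0,0],[0,0,0],[0,0,0],[0,0,0]], "rot": [[0,0,0],[0,0,0],[0,0,0],[0,0,0],[0,0,0],[0,0,0],[0,0,0],[0,0,0]]}}

```text
clock: 25.17
ee_pos: [0.6194, 0.2153, 0.0128]
tcp_rot: [-0.0, 0.995, 0.104, 0.001]
contact_force: [-1.8, 1.8, 6.5]
finger_gap: 0.0132
finger_force: 58.6
```

Request:
{"api": "step_arm", "payload": {"fingers": [1,1,1,1,1,1,1], "offset": [[0,0,-0.1],[0,0,-0.3],[0,0,-0.4],[0,0,-0.4],[0,0,-0.3],[0,0,0],[0,0,0]], "rot": [[0,0,0],[0,0,0],[0,0,0],[0,0,0],[0,0,0],[0,0,0],[0,0,0]]}}

```text
clock: 25.75
ee_pos: [0.6194, 0.2148, 0.1258]
tcp_rot: [-0.0, 0.995, 0.104, 0.002]
contact_force: [-0.6, 0.1, -2.4]
finger_gap: 0.0129
finger_force: 58.8
```

```bash
python3 - <<'E'
from h import *
s=readout.sense();print(s["ee_pos"],yaw(s["tcp_rot"]),s["finger_gap"])
c=cap("wrist");cv2.imwrite("pics/w13.png",c["pixels"])
z=s["ee_pos"][2]-.0128+.016
for r in holes(c,z,s["ee_pos"][:2]):print(*r)
plan((.6216,.0165,.13,-8.1),vmax=.3)
E
```

```text
[0.61937756 0.21484052 0.12579132] 11.887849233787245 0.012898118102902308
outer [589.4 144.6   6.5   4.7 -78.3]
outer [563.2 266.7   8.5   4.8 -68.3]
outer [619.5 214.6 141.9  92.3 -78.1]
hole [665.3 167.8  12.1   7.9 -29.5]
hole [642.4 275.7  12.2   8.2  53.4]
to (0.6216, 0.0165, 0.13, -8.1) rows 9 rotz 0.049
[[np.float64(-0.06), np.float64(0.29), np.float64(-0.01)], [np.float64(-0.04), np.float64(0.29), np.float64(-0.01)], [np.float64(-0.03), np.float64(0.29), np.float64(-0.01)], [np.float64(-0.02), np.float64(0.29), np.float64(-0.01)], [np.float64(-0.01), np.float64(0.29), np.float64(-0.01)], [np.float64(0.0), np.float64(0.29), np.float64(-0.01)], [np.float64(0.01), np.float64(0.29), np.float64(-0.01)], [np.float64(0.02), np.float64(0.29), np.float64(-0.01)], [np.float64(0.03), np.float64(0.29), np.float64(-0.01)]]
```

Request:
{"api": "step_arm", "payload": {"fingers": [1,1,1,1,1,1,1,1,1,1], "offset": [[-0.06,0.29,-0.01],[-0.04,0.29,-0.01],[-0.03,0.29,-0.01],[-0.02,0.29,-0.01],[-0.01,0.29,-0.01],[0,0.29,-0.01],[0.01,0.29,-0.01],[0.02,0.29,-0.01],[0.03,0.29,-0.01],[0,0,0]], "rot": [[0,0,0.049],[0,0,0.049],[0,0,0.049],[0,0,0.049],[0,0,0.049],[0,0,0.05],[0,0,0.05],[0,0,0.05],[0,0,0.05],[0,0,0]]}}

```text
clock: 26.63
ee_pos: [0.6205, 0.0115, 0.1293]
tcp_rot: [0.002, 0.997, -0.075, -0.001]
contact_force: [-0.1, -1.6, -1.5]
finger_gap: 0.0131
finger_force: 58.8
```

Request:
{"api": "step_arm", "payload": {"fingers": [1,1,1], "offset": [[0,0,0],[0,0,0],[0,0,0]], "rot": [[0,0,0],[0,0,0],[0,0,0]]}}

```text
clock: 26.88
ee_pos: [0.6212, 0.0193, 0.1297]
tcp_rot: [-0.0, 0.998, -0.07, -0.001]
contact_force: [0.1, 0.5, -1.4]
finger_gap: 0.0135
finger_force: 58.8
```

```bash
python3 - <<'E'
from h import *
s=readout.sense();print(s["ee_pos"],yaw(s["tcp_rot"]),s["finger_gap"])
plan((.6211,.0165,.13,-8.1),vmax=.3)
E
```

```text
[0.62115363 0.0192922  0.12965514] -8.019009010332494 0.013521996834554946
to (0.6211, 0.0165, 0.13, -8.1) rows 1 rotz 0.002
[[np.float64(0.0), np.float64(0.04), np.float64(-0.0)]]
```

Request:
{"api": "step_arm", "payload": {"fingers": [1,1,1,1], "offset": [[0,0.035,0],[0,0,0],[0,0,0],[0,0,0]], "rot": [[0,0,0.002],[0,0,0],[0,0,0],[0,0,0]]}}

```text
clock: 27.22
ee_pos: [0.6213, 0.0156, 0.1304]
tcp_rot: [-0.0, 0.997, -0.071, 0.0]
contact_force: [0.1, -0.4, -0.4]
finger_gap: 0.0133
finger_force: 58.8
```

```bash
python3 - <<'E'
from h import *
s=readout.sense();print(s["ee_pos"],yaw(s["tcp_rot"]),s["contact_force"])
c=cap("wrist");cv2.imwrite("pics/w14.png",c["pixels"])
z=s["ee_pos"][2]-.0128+.016
for r in holes(c,z,s["ee_pos"][:2]):print(*r)
E
```

```text
[0.62125366 0.01561242 0.13041014] -8.193329723641833 [ 0.14028478 -0.41135596 -0.44036971]
outer [569.1 -40.4   6.8   4.2  81.6]
outer [586.8  83.    6.9   4.2  82.1]
outer [621.4  15.2 140.7  92.8  81.8]
hole [664.   64.9  12.4   8.1  33.3]
hole [648.4 -44.4  12.4   8.4 -49.6]
```

Request:
{"api": "step_arm", "payload": {"fingers": [1,1,1,1,1,1,1,1], "offset": [[0,-0.012,0.1],[0,0,0.15],[0,0,0.12],[0,0,0.08],[0,0,0.08],[0,0,0.08],[0,0,0],[0,0,0]], "rot": [[0,0,0],[0,0,0],[0,0,0],[0,0,0],[0,0,0],[0,0,0],[0,0,0],[0,0,0]]}}

```text
clock: 27.93
ee_pos: [0.6212, 0.0161, 0.0843]
tcp_rot: [0.0, 0.997, -0.072, -0.0]
contact_force: [0.2, 0.5, -1.0]
finger_gap: 0.0129
finger_force: 58.8
```

No contact force with the underside at 72 mm, so the posts are inside the holes. I continue down.

Request:
{"api": "step_arm", "payload": {"fingers": [1,1,1,1,1,1,1,1], "offset": [[0,0,0.1],[0,0,0.12],[0,0,0.12],[0,0,0.08],[0,0,0.05],[0,0,0.03],[0,0,0],[0,0,0]], "rot": [[0,0,0],[0,0,0],[0,0,0],[0,0,0],[0,0,0],[0,0,0],[0,0,0],[0,0,0]]}}

```text
clock: 28.6
ee_pos: [0.6215, 0.0162, 0.0472]
tcp_rot: [-0.0, 0.997, -0.072, 0.0]
contact_force: [0.7, -0.3, -1.5]
finger_gap: 0.0132
finger_force: 58.8
```

Request:
{"api": "step_arm", "payload": {"fingers": [1,1,1,0.4,0.05,0.05,0.05,0.05,0.05], "offset": [[0,0,0.02],[0,0,0.01],[0,0,0],[0,0,0],[0,0,0],[0,0,0],[0,0,0],[0,0,0],[0,0,0]], "rot": [[0,0,0],[0,0,0],[0,0,0],[0,0,0],[0,0,0],[0,0,0],[0,0,0],[0,0,0],[0,0,0]]}}

```text
clock: 29.35
ee_pos: [0.6214, 0.0162, 0.045]
tcp_rot: [-0.0, 0.997, -0.072, 0.0]
contact_force: [0.4, 0.3, 0.1]
finger_gap: 0.0407
finger_force: 0.0
```

Request:
{"api": "step_arm", "payload": {"fingers": [0.05,0.05,0.05,0.05,0.05,0.05,0.05], "offset": [[0,0,-0.15],[0,0,-0.35],[0,0,-0.5],[0,0,-0.5],[0,0,-0.5],[0,0,-0.5],[0,0,-0.2]], "rot": [[0,0,0],[0,0,0],[0,0,0],[0,0,0],[0,0,0],[0,0,0],[0,0,0]]}}

```text
clock: 29.93
ee_pos: [0.623, 0.016, 0.2541]
tcp_rot: [-0.001, 0.997, -0.072, 0.004]
contact_force: [0.2, -1.4, -0.9]
finger_gap: 0.0405
finger_force: 0.0
```

```bash
python3 - <<'E'
from h import *
s=readout.sense();print(s["ee_pos"],yaw(s["tcp_rot"]),s["contact_force"])
for n in("scene","side"):
    c=cap(n)
    for k in blobs(c,"blue"):
        for z in(.016,.048):
            r=rect(plane(c,k[:,0],z))
            if 400<r[0]<750: print(n,z,k[:,0].mean(0).round(),r)
c=cap("wrist")
for r in holes(c,.048,(.62,.017)):print(*r)
plan((.55,-.2,.25,8))
E
```

```text
[0.62302826 0.01598971 0.25407306] -8.242356760813053 [ 0.15434312 -1.43910765 -0.92885444]
scene 0.016 [293. 244.] [610.9  32.5 114.2 101.5  82.1]
scene 0.048 [293. 244.] [634.   32.8 109.8  97.6  82.1]
scene 0.016 [199. 241.] [ 624.1 -211.9  138.4   97.4  -81.4]
scene 0.048 [199. 241.] [ 646.7 -202.2  133.1   93.6  -81.4]
side 0.016 [261. 210.] [624.6  -2.9 150.7  95.5  81.3]
side 0.048 [261. 210.] [619.   21.3 146.5  92.8  81.3]
side 0.016 [280. 156.] [ 612.7 -210.   150.1   87.3  -82. ]
side 0.048 [280. 156.] [ 607.3 -180.   145.9   84.8  -82. ]
outer [620.7  15.5 140.3  91.   81.8]
hole [618.1 -10.5  69.   37.8  -7.9]
hole [625.5  41.   68.9  38.2  -8.4]
hole [643.5 -48.1  20.6  13.9  38.5]
to (0.55, -0.2, 0.25, 8) rows 6 rotz -0.06
[[np.float64(-0.09), np.float64(0.5), np.float64(-0.0)], [np.float64(-0.11), np.float64(0.49), np.float64(-0.0)], [np.float64(-0.14), np.float64(0.49), np.float64(-0.0)], [np.float64(-0.16), np.float64(0.48), np.float64(-0.0)], [np.float64(-0.18), np.float64(0.47), np.float64(-0.0)], [np.float64(-0.2), np.float64(0.46), np.float64(-0.0)]]
```

Frame 1 is seated, with its outline at (0.6207, 0.0155) in its z = 48 mm plane. Now I go over frame 2.

Request:
{"api": "step_arm", "payload": {"fingers": [0.05,0.05,0.05,0.05,0.05,0.05,0.05,0.05,0.05], "offset": [[-0.09,0.5,0],[-0.11,0.5,0],[-0.14,0.5,0],[-0.16,0.5,0],[-0.18,0.5,0],[-0.2,0.5,0],[0,0.1,0],[0,0,0],[0,0,0]], "rot": [[0,0,-0.06],[0,0,-0.06],[0,0,-0.06],[0,0,-0.06],[0,0,-0.06],[0,0,-0.06],[0,0,0],[0,0,0],[0,0,0]]}}

```text
clock: 30.83
ee_pos: [0.5502, -0.2152, 0.2464]
tcp_rot: [-0.001, 0.998, 0.069, -0.001]
contact_force: [0.5, 1.4, -0.1]
finger_gap: 0.0405
finger_force: 0.0
```

```bash
python3 - <<'E'
from h import *
s=readout.sense();print(s["ee_pos"],yaw(s["tcp_rot"]))
c=cap("wrist");H=holes(c,.016,(.615,-.211))
for r in H:print(*r)
h=np.array([r[1] for r in H if r[0]=="hole" and r[1][2]<30]);m=h[:,:2].mean(0)/1000;a=[r[1] for r in H if r[0]=="outer"][0][4]+90;print(len(h),m,a)
plan((*m,.12,a),(*m,.05,a))
E
```

```text
[ 0.55020104 -0.2152339   0.24644291] 7.879329006178869
outer [ 614.1 -217.   139.    89.3  -81.3]
hole [ 572.5 -165.4   15.    13.4   52. ]
hole [ 589.7 -278.2   14.9   13.5  -35.6]
hole [ 610.5 -191.3   70.9   39.5    8.4]
hole [ 618.1 -242.5   71.4   38.7    8.6]
hole [ 638.9 -155.4   15.1   14.7  -36.7]
hole [ 655.9 -267.9   15.2   13.2   55.7]
4 [ 0.61425  -0.216725] 8.700000000000003
to (np.float64(0.61425), np.float64(-0.216725), 0.12, np.float64(8.700000000000003)) rows 4 rotz -0.004
[[np.float64(0.21), np.float64(0.04), np.float64(0.42)], [np.float64(0.21), np.float64(0.04), np.float64(0.42)], [np.float64(0.21), np.float64(0.04), np.float64(0.42)], [np.float64(0.21), np.float64(0.04), np.float64(0.42)]]
to (np.float64(0.61425), np.float64(-0.216725), 0.05, np.float64(8.700000000000003)) rows 2 rotz -0.0
[[np.float64(0.0), np.float64(0.0), np.float64(0.47)], [np.float64(0.0), np.float64(0.0), np.float64(0.47)]]
```

Request:
{"api": "step_arm", "payload": {"fingers": [0.05,0.05,0.05,0.05,0.05,0.05,0.05,0.05,0.05], "offset": [[0.21,0.04,0.42],[0.21,0.04,0.42],[0.21,0.04,0.42],[0.21,0.04,0.42],[0,0,0.35],[0,0,0.35],[0,0,0.24],[0,0,0],[0,0,0]], "rot": [[0,0,-0.004],[0,0,-0.004],[0,0,-0.004],[0,0,-0.004],[0,0,0],[0,0,0],[0,0,0],[0,0,0],[0,0,0]]}}

```text
clock: 31.63
ee_pos: [0.6148, -0.2159, 0.0501]
tcp_rot: [-0.001, 0.997, 0.077, -0.001]
contact_force: [-0.2, 0.0, 1.5]
finger_gap: 0.0407
finger_force: 0.0
```

```bash
python3 -c "
from h import *
plan((.61425,-.2167,.01,8.7))"
```

```text
to (0.61425, -0.2167, 0.01, 8.7) rows 1 rotz 0.003
[[np.float64(-0.01), np.float64(0.01), np.float64(0.53)]]
```

Request:
{"api": "step_arm", "payload": {"fingers": [0.05,0.05,0.05,0.05,0.05], "offset": [[0,0.01,0.2],[0,0,0.2],[0,0,0.12],[0,0,0],[0,0,0]], "rot": [[0,0,0],[0,0,0],[0,0,0],[0,0,0],[0,0,0]]}}

```text
clock: 32.05
ee_pos: [0.6155, -0.2183, 0.0128]
tcp_rot: [0.0, 0.997, 0.076, 0.0]
contact_force: [-0.4, -0.1, 0.7]
finger_gap: 0.0405
finger_force: 0.0
```

Request:
{"api": "step_arm", "payload": {"fingers": [1,1,1,1,1,1,1], "offset": [[0,0,0],[0,0,0],[0,0,0],[0,0,0],[0,0,0],[0,0,0],[0,0,0]], "rot": [[0,0,0],[0,0,0],[0,0,0],[0,0,0],[0,0,0],[0,0,0],[0,0,0]]}}

```text
clock: 32.63
ee_pos: [0.6158, -0.2187, 0.0134]
tcp_rot: [0.0, 0.997, 0.076, 0.001]
contact_force: [-0.5, 0.9, 6.5]
finger_gap: 0.013
finger_force: 58.6
```

Request:
{"api": "step_arm", "payload": {"fingers": [1,1,1,1,1,1,1], "offset": [[0,0,-0.1],[0,0,-0.3],[0,0,-0.4],[0,0,-0.4],[0,0,-0.35],[0,0,0],[0,0,0]], "rot": [[0,0,0],[0,0,0],[0,0,0],[0,0,0],[0,0,0],[0,0,0],[0,0,0]]}}

```text
clock: 33.22
ee_pos: [0.6161, -0.2191, 0.1307]
tcp_rot: [0.001, 0.997, 0.076, 0.002]
contact_force: [-0.5, -0.2, -1.5]
finger_gap: 0.013
finger_force: 58.7
```

```bash
python3 - <<'E'
from h import *
s=readout.sense();print(s["ee_pos"],yaw(s["tcp_rot"]),s["finger_gap"],s["contact_force"])
c=cap("wrist")
for r in holes(c,s["ee_pos"][2]+.0032,s["ee_pos"][:2]):print(*r)
plan((.621,.0162,.13,-8.1),vmax=.3)
E
```

```text
[ 0.61605556 -0.21909671  0.13068934] 8.695754789529303 0.01300425738244913 [-0.48854718 -0.17007556 -1.47129179]
outer [ 582.2 -287.6    7.2    4.7  -81.6]
outer [ 563.1 -164.4    7.6    4.8  -75.9]
outer [ 616.3 -219.4  140.3   91.4  -81.3]
hole [ 642.3 -159.8   12.2    8.1   49.6]
hole [ 659.  -268.5   12.4    8.5  -33.6]
to (0.621, 0.0162, 0.13, -8.1) rows 11 rotz 0.034
[[np.float64(0.05), np.float64(-0.28), np.float64(-0.0)], [np.float64(0.04), np.float64(-0.28), np.float64(-0.0)], [np.float64(0.04), np.float64(-0.28), np.float64(-0.0)], [np.float64(0.03), np.float64(-0.28), np.float64(-0.0)], [np.float64(0.02), np.float64(-0.28), np.float64(-0.0)], [np.float64(0.01), np.float64(-0.28), np.float64(-0.0)], [np.float64(0.0), np.float64(-0.28), np.float64(-0.0)], [np.float64(-0.0), np.float64(-0.28), np.float64(-0.0)], [np.float64(-0.01), np.float64(-0.28), np.float64(-0.0)], [np.float64(-0.02), np.float64(-0.28), np.float64(-0.0)], [np.float64(-0.03), np.float64(-0.28), np.float64(-0.0)]]
```

Request:
{"api": "step_arm", "payload": {"fingers": [1,1,1,1,1,1,1,1,1,1], "offset": [[0.05,-0.28,0],[0.04,-0.28,0],[0.04,-0.28,0],[0.03,-0.28,0],[0.02,-0.28,0],[0.01,-0.28,0],[0,-0.28,0],[0,-0.28,0],[-0.01,-0.28,0],[-0.02,-0.28,0]], "rot": [[0,0,0.034],[0,0,0.034],[0,0,0.034],[0,0,0.034],[0,0,0.034],[0,0,0.034],[0,0,0.034],[0,0,0.034],[0,0,0.034],[0,0,0.034]]}}

```text
clock: 34.1
ee_pos: [0.6193, -0.0067, 0.1268]
tcp_rot: [0.0, 0.998, -0.058, -0.001]
contact_force: [0.7, -1.3, -1.1]
finger_gap: 0.0127
finger_force: 58.7
```

Request:
{"api": "step_arm", "payload": {"fingers": [1,1,1,1,1], "offset": [[-0.03,-0.28,0],[0,0,0],[0,0,0],[0,0,0],[0,0,0]], "rot": [[0,0,0.034],[0,0,0],[0,0,0],[0,0,0],[0,0,0]]}}

```text
clock: 34.52
ee_pos: [0.6201, 0.012, 0.1276]
tcp_rot: [0.0, 0.997, -0.071, -0.001]
contact_force: [0.3, 0.2, -1.0]
finger_gap: 0.0126
finger_force: 58.8
```

```bash
python3 - <<'E'
from h import *
s=readout.sense();print(s["ee_pos"],yaw(s["tcp_rot"]))
c=cap("wrist")
for r in holes(c,s["ee_pos"][2]+.0032,s["ee_pos"][:2]):print(*r)
plan((.6214,.0162,.13,-8.1))
E
```

```text
[0.62008516 0.01197252 0.12762739] -8.199739281965671
outer [567.9 -43.9   6.4   4.2  81.5]
outer [585.6  79.3   7.    4.2  82.1]
outer [624.1  11.  140.1 100.7  81.8]
hole [659.7  53.6   2.    1.2 -13.1]
hole [661.9  53.7   2.3   1.6  81.8]
hole [662.1  49.8   1.4   1.3 -56.4]
hole [664.9  53.4   3.5   1.8 -30.7]
hole [662.5  61.   12.1   8.2  33.2]
hole [646.7 -47.8  12.4   8.2 -49.6]
hole [664.4  40.1   1.6   1.4  34.4]
hole [663.6  45.2  12.7   5.9  81.8]
hole [664.7  -8.1  22.5   2.3  81.8]
hole [669.4  23.2  22.2   1.9  81.8]
hole [663.5 -29.2  10.6   6.   81.9]
hole [673.1  26.5   7.4   4.8  85.3]
hole [673.7  42.6  17.3   6.9 -82. ]
to (0.6214, 0.0162, 0.13, -8.1) rows 1 rotz -0.003
[[np.float64(0.01), np.float64(-0.06), np.float64(-0.03)]]
```

Request:
{"api": "step_arm", "payload": {"fingers": [1,1,1,1], "offset": [[0.02,-0.056,0],[0,0,0],[0,0,0],[0,0,0]], "rot": [[0,0,0],[0,0,0],[0,0,0],[0,0,0]]}}

```text
clock: 34.9
ee_pos: [0.6226, 0.0172, 0.1282]
tcp_rot: [0.0, 0.997, -0.071, -0.0]
contact_force: [-0.1, 0.1, -1.2]
finger_gap: 0.0129
finger_force: 58.8
```

Request:
{"api": "step_arm", "payload": {"fingers": [1,1,1,1,1,1,1,1], "offset": [[0,0,0.08],[0,0,0.1],[0,0,0.1],[0,0,0.1],[0,0,0.08],[0,0,0.06],[0,0,0],[0,0,0]], "rot": [[0,0,0],[0,0,0],[0,0,0],[0,0,0],[0,0,0],[0,0,0],[0,0,0],[0,0,0]]}}

```text
clock: 35.57
ee_pos: [0.6225, 0.0173, 0.0888]
tcp_rot: [0.0, 0.997, -0.071, -0.0]
contact_force: [0.4, 0.2, -1.0]
finger_gap: 0.0124
finger_force: 58.8
```

Request:
{"api": "step_arm", "payload": {"fingers": [1,1,1,1,1,1,1], "offset": [[-0.01,0.01,0.08],[0,0,0.1],[0,0,0.08],[0,0,0.05],[0,0,0.03],[0,0,0],[0,0,0]], "rot": [[0,0,0],[0,0,0],[0,0,0],[0,0,0],[0,0,0],[0,0,0],[0,0,0]]}}

```text
clock: 36.15
ee_pos: [0.6217, 0.0167, 0.0636]
tcp_rot: [0.0, 0.997, -0.071, -0.0]
contact_force: [-0.6, 0.6, -1.1]
finger_gap: 0.013
finger_force: 58.8
```

Request:
{"api": "step_arm", "payload": {"fingers": [1,1,1,0.4,0.05,0.05,0.05,0.05,0.05], "offset": [[0,0,0.02],[0,0,0.01],[0,0,0],[0,0,0],[0,0,0],[0,0,0],[0,0,0],[0,0,0],[0,0,0]], "rot": [[0,0,0],[0,0,0],[0,0,0],[0,0,0],[0,0,0],[0,0,0],[0,0,0],[0,0,0],[0,0,0]]}}

```text
clock: 36.9
ee_pos: [0.6218, 0.0167, 0.0615]
tcp_rot: [-0.0, 0.997, -0.071, 0.0]
contact_force: [0.4, 0.7, -0.0]
finger_gap: 0.0409
finger_force: 0.0
```

Request:
{"api": "step_arm", "payload": {"fingers": [0.05,0.05,0.05,0.05,0.05,0.05,0.05,0.05,0.05], "offset": [[0,0,-0.15],[0,0,-0.35],[0,0,-0.5],[0,0,-0.5],[0,0,-0.5],[0,0,-0.5],[-0.5,0,0],[-0.5,0,0],[0,0,0]], "rot": [[0,0,0],[0,0,0],[0,0,0],[0,0,0],[0,0,0],[0,0,0],[0,0,0],[0,0,0],[0,0,0]]}}

```text
clock: 37.65
ee_pos: [0.5403, 0.0276, 0.2496]
tcp_rot: [-0.0, 0.997, -0.071, -0.003]
contact_force: [0.1, 0.5, -0.1]
finger_gap: 0.0406
finger_force: 0.0
```

```bash
python3 - <<'E'
from h import *
COL["yellow"]=((18,130,60),(36,255,255))
c=cap("wrist")
for r in holes(c,.064,(.62,.017)):print(*r)
o=[]
for n,x0,y0 in(("scene",240,160),("side",225,170)):
    c=vision.capture(n);m=c["pixels"][y0:y0+130,x0:x0+200] if n=="scene" else c["pixels"][y0:y0+215,x0:x0+150]
    o.append(cv2.resize(m,(460,300) if n=="scene" else (330,473),interpolation=2))
v=np.zeros((473,790,3),np.uint8);v[:300,:460]=o[0];v[:,460:]=o[1];cv2.imwrite("pics/end.png",v)
E
```

```text
outer [620.6  16.1 139.5  89.6  81.9]
hole [577.7 -36.5  16.7  13.5  39.1]
hole [594.1  78.9  16.8  13.5 -55.2]
hole [615.8  -8.9  66.7  36.1  -7.7]
hole [623.5  40.5  66.7  35.5  -8.3]
hole [662.7  69.9  17.4  12.3  51.2]
hole [646.6 -46.3  16.6  13.  -49.8]
```

View pics/end.png

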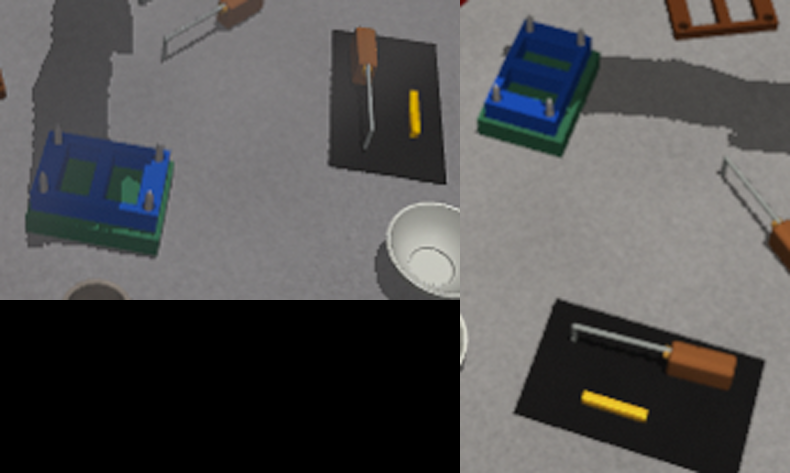

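The final picture shows both blue frames stacked on the four posts at (100,190), with the bar and the standing pick on the mat. The top frame measures 139.5x89.6 mm in its z = 64 mm plane, as it should when fully down, and no third blue frame appears in any view. I hand in.

```bash
python3 -c "
from rig import workorder
print(workorder.sign_off())"
```

```text
the job is handed in; nothing more can be done
None
```

I handed the job in at about 38 s on the robot's clock: the bar and the upright pick are on the mat, both blue frames present are stacked fully down on the posts, and sign-off gave no verdict.

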